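# Load the drop-front steriliser

## Task

Move the small alcohol bottle out of the way of the steriliser's drop-down door and leave it standing upright on the cabinet top. Pull the door down fully open by the bar along its free edge, slide the flat instrument cassette, blank end first and flat on the chamber floor, fully home between the guide rails, then push the door back up until it is fully shut. Do not knock the bottle over, and leave the other things where they are.

Things in the scene. Friction and masses are not known exactly. Their poses are not given: they have to be found in the camera images.
- steriliser: White bench-top steriliser, fixed, 124 (x) x 104 (y) x 110 mm high. Origin: centre of its underside; x points from mouth to rear, z up. Mouth plane at x = -62 mm. Chamber: 108 mm deep, flat floor at z = 46, ceiling at z = 100, 76 mm between side walls; guide rails 14 mm high on the floor narrow it to a slot 62 mm wide, with lead-ins in the first 24 mm behind the mouth.
- chamber_stop (a point): Point on the chamber floor at the middle of the rear stop, 108 mm behind the mouth plane, 46 mm above the cabinet top; axes as the steriliser's.
- door_hinge (a point): Middle of the drop door's hinge axis, which runs along the steriliser's y in the mouth plane, 46.5 mm above the cabinet top.
- drop_door (a joint): Angle of the bottom-hinged door: 0 shut (upright), grows as it comes down toward the robot, 1.52 rad = fully open (nearly level, inner face level with the chamber floor within 4 mm). Stiff hinge: it stays where left. Panel 100 mm wide, 10 mm thick, reaching 63.5 mm from the hinge; outer face 10.5 mm before the mouth plane when shut.
- door_bar (a point): Middle of the round steel pull bar (10 mm thick, 80 mm long, along the door's width) carried by two posts beyond the panel's free edge: 99 mm from the hinge, with a gap of 30 mm between bar and panel edge. With the door shut it stands 35 mm above the steriliser's roof, 5.5 mm before the mouth plane; with the door open it is about 46 mm above the cabinet top.
- cassette: Flat steel instrument cassette 100 (x) x 56 (y) x 14 mm with a black grip fin on top. Origin: centre of its underside; x points to the blank end (the end that goes into the steriliser first), z up. About 150 g.
- cassette_nose (a point): Middle of the lower edge of the cassette's blank end, 50 mm from its centre; axes as the cassette's.
- cassette_fin (a point): Middle of the grip fin: 40 mm long (along x), 12 mm thick (along y), from 14 to 36 mm above the cassette's underside; 22 mm behind the cassette's centre.
- alcohol_bottle: Small round alcohol bottle with flip cap, 41 mm diameter, 92 mm high, about 90 g, upright before the steriliser's door. Origin: centre of its underside.
- gauze_pack: Flat packet 59 x 83 x 12 mm lying on the cabinet; bystander, origin at the centre of its underside.
- bottle_1: Pump dispenser bottle 48 x 75 x 187 mm, standing; bystander, origin at the centre of its underside.
- box_1: Carton 35 x 92 x 71 mm, standing; bystander, origin at the centre of its underside.
- box_2: Carton 32 x 90 x 77 mm, standing; bystander, origin at the centre of its underside.
- tape_roll: White tape roll, 50 mm diameter, 26 mm high; bystander, origin at the centre of its underside.
- thermometer: Thermometer 18 x 122 x 13 mm lying near the front edge, long along its y; bystander, origin at the centre of its underside.
- pen: Pen 9 x 143 x 10 mm lying near the front edge, long along its y; bystander, origin at the centre of its underside.
There are look-alikes about, which are no part of the job. What is shaped like the alcohol_bottle but red is not meant.

How it is judged:
By the outcome, as a careful person would: the job done as asked, in the order asked, and still so for the second after the job is handed in, with the robot touching nothing.
It also fails if it takes over 72 s, if anything falls off the work surface, if the arm or the gripper's body presses on something with over 40 N, if the wrist force passes 120 N, or if a joint passes its speed limit or range.

## Robot

A 6-joint arm with a two-finger parallel gripper is mounted at the origin on a cart in front of the work surface, level with it; the furniture and walls round the work are solid. World frame = base frame: x ahead of the robot, y to its left, z up, the work surface at z = 0. Lengths are in mm, angles in rad, forces in N, time in s.
With the tool pointing down it reaches from about 350 to 975 mm from the base axis. Payload 7.1 kg.
Tool frame: the origin (TCP) lies midway between the tips of the shut fingers; the grasp point (between the pads) lies 19 mm behind it; z points along the fingers, y is the line along which they close (so a half turn about z gives the same grasp; the last joint's range is limited). The gripper opens to 88 mm and grips with 3 to 60 N. Pads are 20 mm wide; open, the fingers measure 115 mm over their backs; the gripper's body (75 mm by 178 mm) begins 61 mm behind the grasp point.
Start: joints at [1.318, 0.423, 1.63, -0, 1.089, -0.019], TCP at [144.766, 607.986, 222.675] pointing down, gripper open.
Joint ranges: [-3, 3], [-0.9, 2.11], [0.09, 2.58], [-1.31, 4.45], [0.11, 2.69], [-2.54, 2.54]. Speed limits (rad/s): [2.39, 2.39, 3.01, 3.14, 3.14, 3.14].

## Interface

Orientations are given as a rotation vector (axis times angle).
In Python, from workcell import ctrl gives the robot as it stands. The module is installed in compiled form; this text tells all that it offers.
- The arm moves only by the tool apply_moves, never from a script. Its argument "targets" is a list of rows, each a list of 3 entries, a list of its own where there are three numbers: the opening, from -1 (shut) to 1 (fully open), then the shift along the tool's x, y, z normalised to -1 to 1, where 1 is 5 cm, then the turn, a rotation vector about the tool's x, y, z normalised to -1 to 1, where 1 is 90 degrees. In form: [[jaw, [x, y, z], [wx, wy, wz]], ...]. A call has 1 to 8 rows; each row shifts and turns the commanded pose from where the row before left it, along the tool's axes as they then stand; what a row does not reach is not made up. A row lasts 1/8 s, in which the tool goes at most 62.5 mm and 10.7 degrees, less where a joint would pass 70% of its speed; a pose out of reach is approached as far as the arm can. A call with a number of a shift or a turn outside -1 to 1 is refused whole. A call with a gripper value outside its range is refused whole. The fingers move at their own pace and stop on an object; the grip force is fixed at half the most. Time passes only in rows, so rows that do not move let the fingers close. It gives the time, the measured TCP pose, the force, the opening and the grip force at its end, in the units of the state.
- ctrl.get_obs(): the state, without advancing time (a new reading comes with each control period).
- ctrl.get_image(name): name is "scene" or "top" or "wrist"; returns a dict with "pixels" (480x640x3 uint8, blue, green, red), "camera_matrix" (3x3 intrinsics, pixels), "view" (4x4, takes a point from world to camera coordinates); the wrist camera has in their place "hand_eye" (4x4, takes a point from camera to tool coordinates, whose origin is the TCP and whose axes are the flange's). Camera axes: x right, y down, z forward; pixel columns grow to the right and rows downward; lengths in mm; the calibration is good to about 2 mm. The wrist camera is an equidistant fisheye: a pixel r from the principal point sees the ray r / f radians off the axis. A picture is of the moment at which its call begins: read the wrist's pose just before it. There is no depth.
- ctrl.close_job(): hands the job in; it is judged then, once.
Trained networks look in the newest picture that a camera, given by its name, has taken for a name from the list of things; names that differ only in an ending like _2 or _b are one class to them, and where a whole thing is asked for, a point or a joint stands for the part that bears it (a point fixed in the world has none). Each returns a list of dicts, best first, with "score" (0 to 1); they miss things now and then, are a little off and sometimes report something else, mostly with a low value. They report only what shows in the picture. A call takes as long as a camera call. They do not tell look-alikes from the thing itself.
- ctrl.masks_of(label, camera): "region" (480x640 bool, what is visible of it) and "bbox" ([left, top, right, bottom] in pixels, round what is visible of it).
- ctrl.pinpoint(label, camera): "xy" ([column, row] in pixels: a listed point, or the origin of a listed thing).
The state is a dict: "t": time; "qpos": joint angles; "qvel": joint speeds; "joint_torque": joint torques, N m; "ee_pos": TCP position; "orientation": TCP orientation; "ft_force": force on the tool from outside, world axes, zero at the start; "moment": the same for the moment, N m; "width": finger opening in mm; "grasp_force": force on a finger pad.
Only numpy, scipy, OpenCV 4.12 (cv2) and the standard library are available. Lean on these libraries where they do the work, as an engineer would, in place of code of your own. Each camera call takes 0.05 s, during which the arm holds its last target. There are 200 camera calls.

## Working session

There is one attempt and no reset: what is moved stays moved. The work goes in short steps, Python scripts to look and compute and a tool call to move; the robot and the scene stay as the last step left them, time stands still between calls to the robot, and variables do not carry over. Pictures are saved under pics/ and viewed, at most 10 in all, crops included, and the job is handed in when it is done.

Besides the shell and the picture viewer there is one more tool, called after "Emit:" as a command line: name --argument value ..., lists and objects as JSON in quotes. apply_moves: Moves the arm, as the interface text tells. Scaled input: -1 to 1 covers 5 cm each way for a shift and 90 degrees each way for a turn. Its arguments: {"type":"object","properties":{"targets":{"type":"array"}},"required":["targets"]}

```bash
mkdir -p pics
cat > h.py <<'E'
import numpy as np, cv2
from workcell import ctrl
from scipy.spatial.transform import Rotation as R
def img(c):
    o=ctrl.get_obs(); d=ctrl.get_image(c)
    if c=="wrist":
        T=np.eye(4);T[:3,:3]=R.from_rotvec(o["orientation"]).as_matrix();T[:3,3]=o["ee_pos"]
        d["c2w"]=T@np.array(d["hand_eye"])
    else: d["c2w"]=np.linalg.inv(np.array(d["view"]))
    d["c"]=c; return d
def ray(d,uv):
    K=np.array(d["camera_matrix"]); x=(uv[0]-K[0,2])/K[0,0]; y=(uv[1]-K[1,2])/K[1,1]
    if d["c"]=="wrist":
        r=np.hypot(x,y)+1e-9; v=np.array([np.sin(r)*x/r,np.sin(r)*y/r,np.cos(r)])
    else: v=np.array([x,y,1.])
    return d["c2w"][:3,3], d["c2w"][:3,:3]@v
def onz(d,uv,z):
    o,v=ray(d,uv); return o+v*(z-o[2])/v[2]
def proj(d,p):
    K=np.array(d["camera_matrix"]); q=np.linalg.inv(d["c2w"])@np.append(p,1); q=q[:3]
    if d["c"]=="wrist":
        th=np.arctan2(np.hypot(q[0],q[1]),q[2]); n=np.hypot(q[0],q[1])+1e-9
        return np.array([K[0,2]+K[0,0]*th*q[0]/n,K[1,2]+K[1,1]*th*q[1]/n])
    return (K@(q/q[2]))[:2]
def tri(rs):
    A=np.zeros((3,3));b=np.zeros(3)
    for o,v in rs:
        v=v/np.linalg.norm(v);P=np.eye(3)-np.outer(v,v);A+=P;b+=P@o
    return np.linalg.solve(A,b)
E
cat > a.py <<'E'
from h import *
np.set_printoptions(precision=1,suppress=True)
D={}
for c in ("scene","top"):
    D[c]=img(c); cv2.imwrite(f"pics/{c}0.png",D[c]["pixels"])
    print(c,D[c]["c2w"][:3,3],D[c]["c2w"][:3,2])
for l,z in dict(steriliser=0,door_hinge=46.5,door_bar=145,chamber_stop=46,cassette=0,cassette_nose=0,cassette_fin=36,alcohol_bottle=0,gauze_pack=0,bottle_1=0,box_1=0,tape_roll=0,thermometer=0,pen=0).items():
    for c in D:
        for r in ctrl.pinpoint(l,c)[:3]: print(l,c,round(r["score"],2),np.array(r["xy"]),onz(D[c],r["xy"],z))
o=ctrl.get_obs();print(o["ee_pos"],o["orientation"],o["width"],o["t"])
E
python3 a.py
```

```text
scene [ 100.8 -456.6  577.4] [ 0.5  0.7 -0.5]
top [436.6 117.  944.9] [ 0.1  0.  -1. ]
steriliser scene 0.81 [373.7 270. ] [677.5 115.1   0. ]
steriliser top 0.81 [328.5 169.1] [667.1 109.7   0. ]
door_hinge scene 0.97 [350.5 262.3] [615.4 112.8  46.5]
door_hinge scene 0.61 [234.  262.9] [453.  244.6  46.5]
door_hinge scene 0.58 [415.3 340.4] [555.8 -98.5  46.5]
door_hinge top 0.66 [332.5 194.1] [613.4 102.3  46.5]
door_hinge top 0.44 [206.5 196.8] [603.  312.   46.5]
door_bar scene 0.63 [372.7 271.6] [528.9 -30.4 145. ]
door_bar scene 0.58 [345.6 218.7] [598.  108.2 145. ]
door_bar top 0.82 [331.4 192.7] [596.1 105.6 145. ]
door_bar top 0.39 [266.9 340.2] [378.1 192.8 145. ]
chamber_stop top 0.73 [428.1 213.2] [585.6 -57.1  46. ]
cassette scene 0.92 [209.7 275.1] [427.5 300.2   0. ]
cassette top 0.65 [214.  299.5] [433.6 299.8   0. ]
cassette_nose scene 0.57 [233.  264.9] [478.8 301.4   0. ]
cassette_nose top 0.71 [208.  272.2] [479.9 312.5   0. ]
cassette_nose top 0.29 [414.7 160. ] [687.7 -42.    0. ]
cassette_fin scene 0.71 [199.  268.2] [402.4 284.3  36. ]
cassette_fin scene 0.4
[... 557 characters left out ...]
7.3 213.3] [593.  -64.7   0. ]
box_1 scene 0.74 [435.5 308.2] [681.5 -34.7   0. ]
box_1 scene 0.56 [313. 237.] [661.5 283.1   0. ]
box_1 top 0.86 [412.9 157.5] [692.2 -38.8   0. ]
box_1 top 0.56 [227.2 164.4] [670.7 288.6   0. ]
box_1 top 0.18 [266.5 336.5] [373.7 207.5   0. ]
tape_roll scene 0.9 [417.3 337.9] [602.3 -65.2   0. ]
tape_roll top 0.81 [425.2 212.3] [594.7 -61.    0. ]
thermometer scene 0.97 [268.5 350.2] [402.4  63.2   0. ]
thermometer top 0.62 [352.1 323.2] [400.   62.6   0. ]
pen scene 0.75 [356.9 365.3] [487.7 -48.2   0. ]
pen scene 0.64 [208.8 312. ] [374.5 205.    0. ]
pen top 0.91 [266.5 337.7] [371.7 207.4   0. ]
[144.8 608.  222.7] [-0.4 -3.1  0. ] 88.35211471094182 1.5
```

View pics/scene0.png

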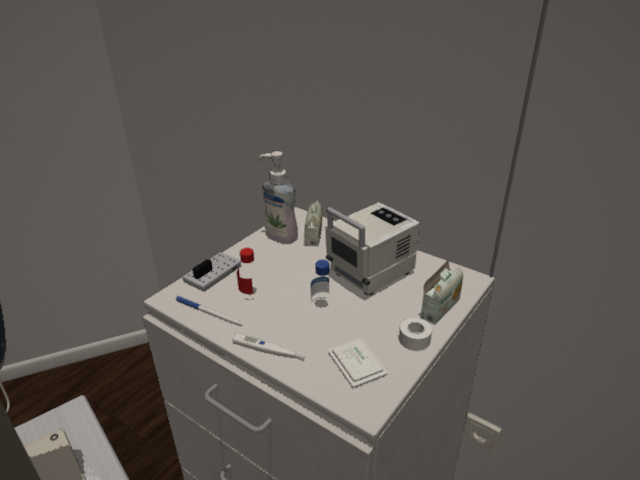

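View pics/top0.png

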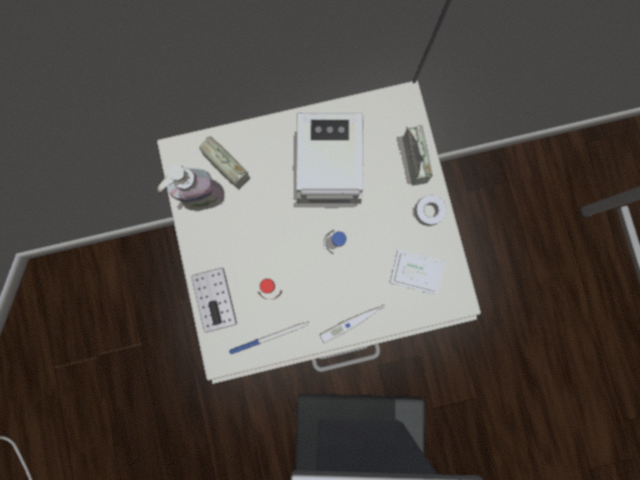

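The blue-capped bottle (top image, 338,239) is the target; the red one at (267,286) is the look-alike. The steriliser roof spans (297,113)–(363,191), the bar lies at about (330,203), the cassette is around (214,299) with its fin at (215,312), and the blank end points away from the robot. I'll move the wrist camera over the scene.

Emit:
apply_moves --targets '[[1, [-0.7, -0.6, -0.13], [0, 0, 0]], [1, [-0.7, -0.6, -0.13], [0, 0, 0]], [1, [-0.7, -0.6, -0.13], [0, 0, 0]], [1, [-0.7, -0.6, -0.13], [0, 0, 0]], [1, [-0.7, -0.6, -0.13], [0, 0, 0]], [1, [-0.7, -0.6, -0.13], [0, 0, 0]], [1, [-0.7, -0.6, -0.13], [0, 0, 0]], [1, [-0.7, -0.6, -0.13], [0, 0, 0]]]'

```text
t: 2.5
ee_pos: [362.3, 308.4, 275.1]
orientation: [0.366, 3.12, 0.001]
ft_force: [0.3, -0.3, 0.9]
width: 87.4
grasp_force: 0.0
```

Emit:
apply_moves --targets '[[1, [-0.7, -0.6, -0.13], [0, 0, 0]], [1, [-0.7, -0.6, -0.13], [0, 0, 0]], [1, [-0.7, -0.6, -0.13], [0, 0, 0]], [1, [-0.7, -0.6, -0.13], [0, 0, 0]], [1, [0, 0, 0], [0, 0, 0]]]'

```text
t: 3.12
ee_pos: [471.5, 158.6, 301.2]
orientation: [0.372, 3.118, 0.001]
ft_force: [0.0, 0.1, 0.2]
width: 88.0
grasp_force: 0.0
```

```bash
cat > b.py <<'E'
from h import *
import sys
np.set_printoptions(precision=3,suppress=True)
n=sys.argv[1]
d=img("wrist"); cv2.imwrite(f"pics/w{n}.png",d["pixels"]); np.save(f"w{n}.npy",d["c2w"])
o=ctrl.get_obs();print(o["ee_pos"],o["orientation"],o["width"],o["t"]); print(d["camera_matrix"],d["c2w"])
for l,z in dict(door_hinge=46.5,door_bar=145,cassette=0,cassette_nose=0,cassette_fin=36,alcohol_bottle=0).items():
    for r in ctrl.pinpoint(l,"wrist")[:3]: print(l,round(r["score"],2),np.array(r["xy"]),onz(d,r["xy"],z))
E
python3 b.py 1
python3 - <<'E'
from h import *
np.set_printoptions(precision=1,suppress=True)
p=cv2.imread("pics/top0.png")
cv2.imwrite("pics/topc.png",cv2.resize(p[95:345,180:380],None,fx=3,fy=2.4,interpolation=cv2.INTER_CUBIC))
E
```

```text
[470.391 159.679 300.774] [0.371 3.119 0.001] 88.02921243191587 3.175
[[371.648   0.    315.506]
 [  0.    371.648 233.005]
 [  0.      0.      1.   ]] [[  0.235   0.934   0.269 398.165]
 [  0.972  -0.226  -0.064 176.756]
 [  0.001   0.276  -0.961 462.345]
 [  0.      0.      0.      1.   ]]
door_hinge 0.95 [305.3 308.3] [606.926 113.324  46.5  ]
door_bar 0.8 [296.5 344.8] [596.198 109.343 145.   ]
cassette 0.85 [414.2 133.3] [429.774 297.137   0.   ]
cassette_nose 0.56 [438.4 169. ] [481.167 320.219   0.   ]
cassette_nose 0.55 [186.1 309.4] [595.755 -65.272   0.   ]
cassette_fin 0.55 [417.9 118. ] [410.571 296.006  36.   ]
alcohol_bottle 0.9 [345.6 170.9] [457.8   201.287   0.   ]
alcohol_bottle 0.76 [279.  248.3] [536.429  94.204   0.   ]
```

View pics/w1.png

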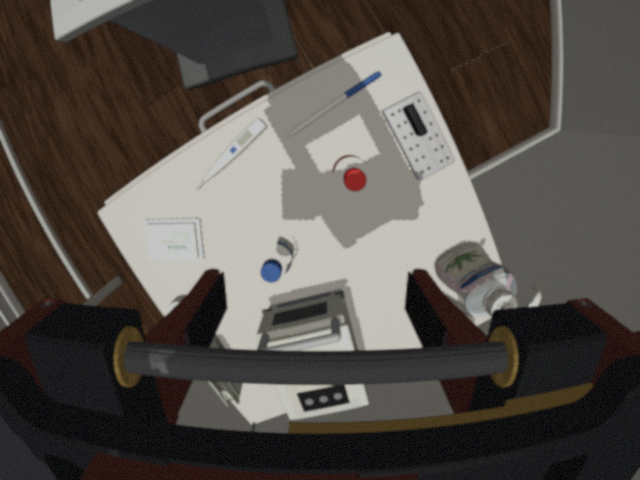

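The wrist view shows the blue cap at (271,271), the base near (285,243), the bar at about (262,347)–(342,337), and the cassette at (386,105)–(452,170). Next I'll view the enlarged top crop for corners.

View pics/topc.png

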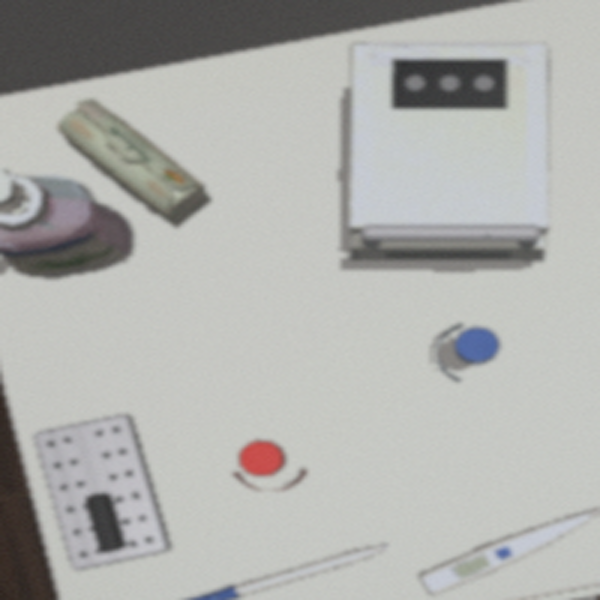

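Run:
```python
from h import *
np.set_printoptions(precision=1,suppress=True)
# refinement by masks
for c in ("top","wrist"):
    d=img(c)
    for l,z in (("steriliser",110),("cassette",14),("alcohol_bottle",92)):
        for r in ctrl.masks_of(l,c)[:3]:
            m=r["region"].astype(np.uint8)
            cn=max(cv2.findContours(m,0,1)[0],key=len)[:,0]
            w=np.array([onz(d,u,z)[:2] for u in cn],np.float32)
            (cx,cy),s,a=cv2.minAreaRect(w)
            print(c,l,round(r["score"],2),r["bbox"],"rect",np.array([cx,cy,*s,a]))
            if l=="alcohol_bottle":
                hsv=cv2.cvtColor(d["pixels"],cv2.COLOR_BGR2HSV)
                b=cv2.inRange(hsv,(100,100,40),(130,255,255))*m
                y,x=np.nonzero(b)
                if len(x)>20: print("  blue",len(x),x.mean(),y.mean(),onz(d,(x.mean(),y.mean()),89))
```

```text
top alcohol_bottle 0.69 [390.3, 252.1, 443.5, 294.3] rect [484.6 -30.5  73.   52.6  76.7]
wrist steriliser 0.88 [253.3, 290.6, 365.6, 418.6] rect [590.5 118.1 108.6  74.2  80.4]
wrist cassette 0.72 [381.8, 98.0, 453.3, 183.3] rect [433.3 299.3 100.3  56.9  16. ]
wrist alcohol_bottle 0.79 [334.4, 158.3, 364.6, 195.6] rect [455.5 203.3  24.5  22.2  32.5]
wrist alcohol_bottle 0.56 [256.9, 240.9, 292.0, 284.8] rect [530.7  95.6  24.1  28.2  61.8]
  blue 311 268.983922829582 272.9871382636656 [532.5  94.6  89. ]
```

Run:
```python
from h import *
np.set_printoptions(precision=1,suppress=True)
d=img("top")
c=lambda u,v:(180+u/3,95+v/2.4)
P=[onz(d,c(*u),110) for u in ((351,43),(547,43),(549,228),(350,225))]
for p in P: print(p)
for a,b in ((0,1),(3,2),(3,0),(2,1)):
    v=P[b]-P[a]; print(np.linalg.norm(v),np.degrees(np.arctan2(v[1],v[0])))
print("blue",onz(d,c(477,345),92))
g=cv2.imread("pics/w1.png"); dw=dict(d); dw=img("wrist")
cv2.imwrite("pics/wc.png",cv2.resize(g[225:425,210:410],None,fx=3,fy=3,interpolation=cv2.INTER_CUBIC))
for u in ((262,347),(342,337)): print(onz(dw,u,145))
```

```text
[729.4 162.6 110. ]
[732.3  59.6 110. ]
[608.6  56.3 110. ]
[607.8 159.1 110. ]
103.04866759882769 -88.4177585527285
102.84738176989521 -89.51872781334532
121.71282986603991 1.6355532256558964
123.68896969402698 1.5326656898723547
blue [533.6  91.1  92. ]
[589.4  76.8 145. ]
[595.6 158.2 145. ]
```

View pics/wc.png

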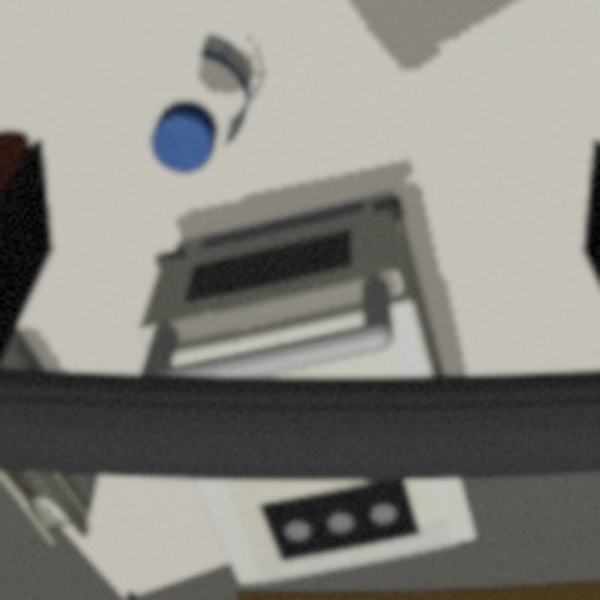

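Emit:
apply_moves --targets '[[1, [0, 0, 0.5], [0, 0, -0.083]], [1, [0, 0, 0.5], [0, 0, -0.083]], [1, [-0.61, -0.68, 0.5], [0, 0, 0]], [1, [-0.61, -0.68, 0.5], [0, 0, 0]], [1, [0, 0, 0.5], [0, 0, 0]], [1, [0, 0, 0], [0, 0, 0]]]'

```text
t: 4.72
ee_pos: [531.5, 93.5, 173.9]
orientation: [0.041, -3.137, 0.001]
ft_force: [-0.4, 1.5, 0.8]
width: 87.6
grasp_force: 0.0
```

Run:
```python
from h import *
np.set_printoptions(precision=2,suppress=True)
d=img("wrist"); o=ctrl.get_obs();print(o["ee_pos"],o["orientation"],o["t"])
hsv=cv2.cvtColor(d["pixels"],cv2.COLOR_BGR2HSV)
b=cv2.inRange(hsv,(100,100,40),(130,255,255))
n,_,st,ce=cv2.connectedComponentsWithStats(b)
for i in range(1,n):
    if st[i,4]>100: print(st[i],ce[i],onz(d,ce[i],90))
for r in ctrl.pinpoint("door_bar","wrist")[:2]: print("bar",r["score"],r["xy"],onz(d,r["xy"],145))
for r in ctrl.pinpoint("door_hinge","wrist")[:2]: print("hinge",r["score"],r["xy"],onz(d,r["xy"],46.5))
cv2.imwrite("pics/w2.png",d["pixels"])
```

```text
[532.22  93.94 175.22] [ 0.04 -3.14  0.  ] 4.775
[461  32  44  15 277] [482.26  39.03] [382.49 206.27  90.  ]
[299 225  33  35 852] [314.81 242.14] [532.57  93.43  90.  ]
hinge 0.55 [332.6, 310.3] [607.81 110.77  46.5 ]
```

View pics/w2.png

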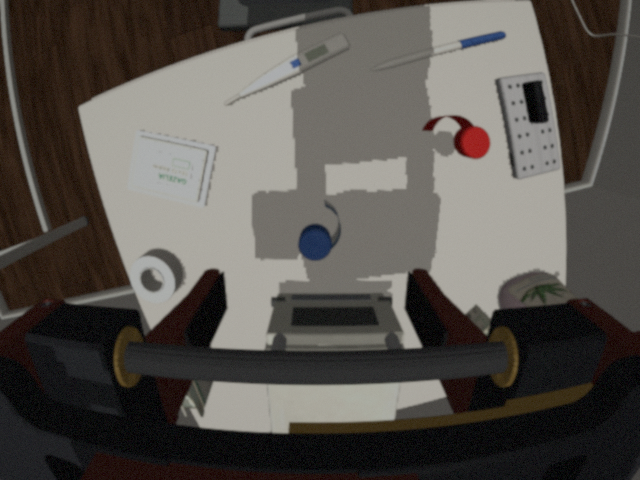

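Emit:
apply_moves --targets '[[1, [0, 0, 0.86], [0, 0, 0]], [1, [0, 0, 0.86], [0, 0, 0]], [1, [0, 0, 0.86], [0, 0, 0]], [1, [0, 0, 0], [0, 0, 0]], [-1, [0, 0, 0], [0, 0, 0]], [-1, [0, 0, 0], [0, 0, 0]], [-1, [0, 0, 0], [0, 0, 0]], [-1, [0, 0, 0], [0, 0, 0]]]'

```text
t: 5.88
ee_pos: [533.2, 94.2, 47.5]
orientation: [-0.042, 3.14, 0.0]
ft_force: [0.4, 0.7, -0.5]
width: 51.2
grasp_force: 0.0
```

Emit:
apply_moves --targets '[[-1, [0, 0, 0], [0, 0, 0]], [-1, [0, 0, 0], [0, 0, 0]], [-1, [0, 0, 0], [0, 0, 0]]]'

```text
t: 6.25
ee_pos: [532.9, 94.1, 46.9]
orientation: [-0.042, 3.141, -0.0]
ft_force: [-1.6, -1.2, 4.0]
width: 39.7
grasp_force: 30.0
```

Emit:
apply_moves --targets '[[-1, [0, 0, -0.5], [0, 0, 0]], [-1, [0, 0, -0.5], [0, 0, 0]], [-1, [0, -0.4, 0], [0, 0, 0]], [-1, [0, -0.44, 0], [0, 0, 0]], [-1, [0, -0.4, 0], [0, 0, 0]], [-1, [0, -0.4, 0], [0, 0, 0]], [-1, [0, 0, 0.4], [0, 0, 0]], [-1, [0, 0, 0.35], [0, 0, 0]]]'

```text
t: 7.25
ee_pos: [534.8, 11.2, 58.2]
orientation: [0.041, -3.141, -0.0]
ft_force: [-0.7, -0.1, -1.4]
width: 39.7
grasp_force: 30.0
```

Emit:
apply_moves --targets '[[-1, [0, 0, 0.14], [0, 0, 0]], [-1, [0, 0, 0.06], [0, 0, 0]], [-1, [0, 0, 0.03], [0, 0, 0]], [-1, [0, 0, 0], [0, 0, 0]]]'

```text
t: 7.75
ee_pos: [535.2, 12.3, 48.0]
orientation: [-0.043, 3.141, -0.0]
ft_force: [-0.0, 0.6, -0.3]
width: 40.2
grasp_force: 30.0
```

Emit:
apply_moves --targets '[[-1, [0, 0, 0.02], [0, 0, 0]], [-1, [0, 0, 0], [0, 0, 0]], [1, [0, 0, 0], [0, 0, 0]], [1, [0, 0, 0], [0, 0, 0]], [1, [0, 0, 0], [0, 0, 0]], [1, [0, 0, 0], [0, 0, 0]], [1, [0, 0, 0], [0, 0, 0]], [1, [0, 0, -0.4], [0, 0, 0]]]'

```text
t: 8.75
ee_pos: [533.8, 12.2, 65.8]
orientation: [0.042, -3.138, -0.0]
ft_force: [-0.3, 0.0, 0.9]
width: 87.5
grasp_force: 0.0
```

Emit:
apply_moves --targets '[[1, [0, 0, -1], [0, 0, 0]], [1, [0, 0, -1], [0, 0, 0]], [1, [0, 0, -1], [0, 0, 0]], [1, [1, 0.8, -0.5], [0, 0, 0]], [1, [0.8, 0.9, 0], [0, 0, 0]], [1, [0, 0, 0], [0, 0, 0]]]'

```text
t: 9.5
ee_pos: [444.8, 92.9, 239.7]
orientation: [0.048, -3.141, -0.0]
ft_force: [0.5, -0.4, 0.6]
width: 87.9
grasp_force: 0.0
```

Run:
```python
from h import *
np.set_printoptions(precision=2,suppress=True)
o=ctrl.get_obs();print(o["ee_pos"],o["orientation"],o["t"])
RS={}
for c in ("wrist","top","scene"):
  d=img(c)
  cv2.imwrite(f"pics/{c}3.png",d["pixels"])
  for l,z in (("door_bar",145),("door_hinge",46.5),("alcohol_bottle",0)):
    for r in ctrl.pinpoint(l,c)[:3]:
        print(c,l,round(r["score"],2),np.array(r["xy"]),onz(d,r["xy"],z))
d=cv2.imread("pics/wrist3.png"); cv2.imwrite("pics/w3c.png",cv2.resize(d[200:400,180:480],None,fx=2.66,fy=2.66,interpolation=cv2.INTER_CUBIC))
```

```text
[444.76  92.89 239.74] [ 0.05 -3.14 -0.  ] 9.5
wrist door_bar 0.75 [185.3 314. ] [514.39 -10.46 145.  ]
wrist door_bar 0.55 [327.1 399.6] [596.66 108.38 145.  ]
wrist door_hinge 0.95 [326.2 347.2] [604.14 110.35  46.5 ]
wrist alcohol_bottle 0.9 [243.3 280.3] [544.98  10.78   0.  ]
wrist alcohol_bottle 0.85 [413.5 212. ] [455.93 204.68   0.  ]
top door_bar 0.85 [333.9 194.8] [593.   101.83 145.  ]
top door_hinge 0.58 [333.3 195.7] [610.71 100.93  46.5 ]
top alcohol_bottle 0.65 [203.2 197.2] [610.78 327.79   0.  ]
top alcohol_bottle 0.46 [272.1 286.2] [458.99 201.23   0.  ]
scene door_bar 0.89 [346.1 218.1] [599.98 109.19 145.  ]
scene door_hinge 0.66 [347.4 264.3] [606.99 111.58  46.5 ]
scene alcohol_bottle 0.73 [251.1 294.3] [456.71 200.49   0.  ]
scene alcohol_bottle 0.23 [357.  365.2] [487.96 -48.15   0.  ]
```

View pics/w3c.png

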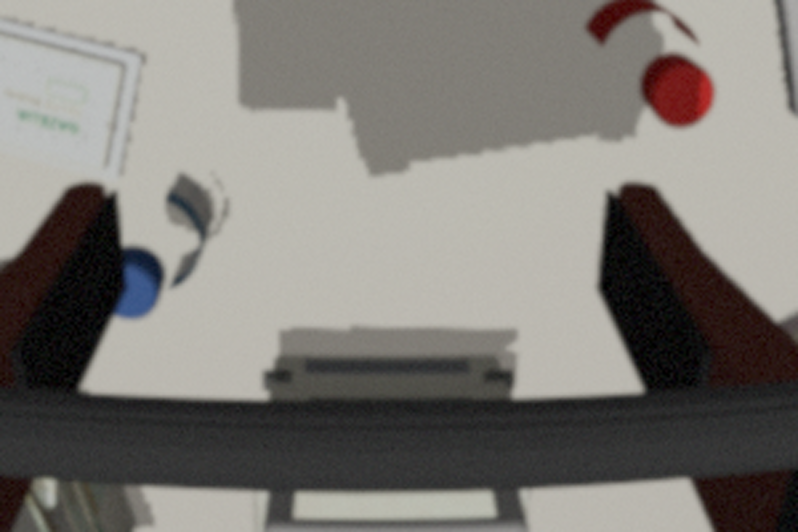

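Run:
```python
from h import *
print(np.round(ctrl.get_obs()["qpos"],2))
```

```text
[ 0.17  0.15  1.97 -0.    1.02 -1.42]
```

Emit:
apply_moves --targets '[[1, [0, 0, 0.1], [0, 0, 0.11]], [1, [0, 0, 0.1], [0, 0, 0.11]], [1, [0, 0, 0.1], [0, 0, 0.11]], [1, [0, 0, 0.1], [0, 0, 0.11]], [1, [0, 0, 0.1], [0, 0, 0.11]], [1, [0, 0, 0.1], [0, 0, 0.11]], [1, [0, 0, 0.1], [0, 0, 0.11]], [1, [0, 0, 0.1], [0, 0, 0.11]]]'

```text
t: 11.1
ee_pos: [447.4, 91.1, 199.2]
orientation: [1.977, 2.442, -0.0]
ft_force: [0.8, 0.9, 0.7]
width: 87.9
grasp_force: 0.0
```

Emit:
apply_moves --targets '[[1, [0, 0, 0], [0, 0, 0.11]], [1, [0, 0, 0], [0, 0, 0.01]], [1, [0.08, 0.8, 0], [0, 0, 0]], [1, [0.08, 0.8, 0], [0, 0, 0]], [1, [0.08, 0.8, 0], [0, 0, 0]], [1, [0, 0.7, 0], [0, 0, 0]], [1, [0, 0, 0], [0, 0, 0]]]'

```text
t: 11.98
ee_pos: [604.0, 107.4, 199.2]
orientation: [2.188, 2.254, 0.001]
ft_force: [0.4, -0.8, 0.2]
width: 88.1
grasp_force: 0.0
```

Run:
```python
from h import *
np.set_printoptions(precision=2,suppress=True)
d=img("wrist"); o=ctrl.get_obs();print(o["ee_pos"],R.from_rotvec(o["orientation"]).as_matrix(),o["t"])
cv2.imwrite("pics/w4.png",d["pixels"])
for l,z in (("door_bar",145),("door_hinge",46.5)):
    for r in ctrl.pinpoint(l,"wrist")[:3]:
        print(l,round(r["score"],2),np.array(r["xy"]),onz(d,r["xy"],z))
```

```text
[602.26 107.27 198.89] [[-0.03  1.   -0.  ]
 [ 1.    0.03 -0.  ]
 [-0.   -0.   -1.  ]] 12.025
door_bar 0.73 [306.3 250.3] [598.39 110.38 145.  ]
door_hinge 0.91 [317.3 214.7] [605.76 109.99  46.5 ]
door_hinge 0.51 [199.9   1.9] [498.09 299.1   46.5 ]
door_hinge 0.39 [152.6  18.3] [453.36 288.39  46.5 ]
```

View pics/w4.png

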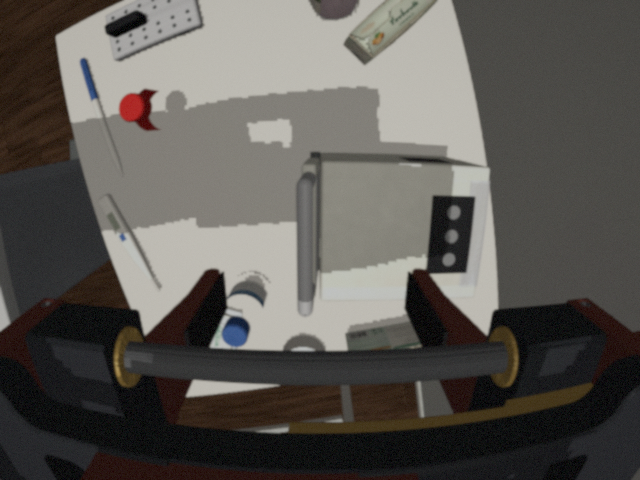

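The view shows the bar from (309,180) to (305,313), and the roof corners at (319,153), (488,167), (476,297) and (321,298), with the fingers straddling the bar.

Run:
```python
from h import *
np.set_printoptions(precision=1,suppress=True)
d=img("wrist")
for u in ((319,153),(488,167),(476,297),(321,298)): print(onz(d,u,110))
for u in ((308,180),(305.5,313)): print(onz(d,u,145))
```

```text
[601.4 167.1 110. ]
[724.1 164.7 110. ]
[730.1  62.1 110. ]
[606.2  61.2 110. ]
[595.2 153.4 145. ]
[595.5  66.9 145. ]
```

Emit:
apply_moves --targets '[[1, [0, -0.08, 0.7], [0, 0, 0]], [1, [0, 0, 0.7], [0, 0, 0]], [1, [0, 0, 0], [0, 0, 0]]]'

```text
t: 12.55
ee_pos: [595.2, 106.9, 127.4]
orientation: [-2.188, -2.25, 0.007]
ft_force: [-0.2, 0.3, 0.3]
width: 87.9
grasp_force: 0.0
```

Emit:
apply_moves --targets '[[-1, [0, 0, 0], [0, 0, 0]], [-1, [0, 0, 0], [0, 0, 0]], [-1, [0, 0, 0], [0, 0, 0]], [-1, [0, 0, 0], [0, 0, 0]], [-1, [0, 0, 0], [0, 0, 0]], [-1, [0, 0, 0], [0, 0, 0]], [-1, [0, 0, 0], [0, 0, 0]], [-1, [0, 0, 0], [0, 0, 0]]]'

```text
t: 13.55
ee_pos: [597.9, 107.3, 129.3]
orientation: [-2.191, -2.251, 0.0]
ft_force: [0.4, -0.2, -0.8]
width: 10.9
grasp_force: 0.0
```

Emit:
apply_moves --targets '[[-1, [0, 0, 0], [0, 0, 0]], [-1, [0, 0, 0], [0, 0, 0]], [-1, [0, 0, 0], [0, 0, 0]], [-1, [0, 0, 0], [0, 0, 0]]]'

```text
t: 14.05
ee_pos: [597.9, 107.3, 129.3]
orientation: [-2.191, -2.251, 0.0]
ft_force: [-0.8, 0.4, -0.4]
width: 8.8
grasp_force: 30.0
```

Run:
```python
from h import *
np.set_printoptions(precision=2,suppress=True)
o=ctrl.get_obs()
for k in ("ee_pos","width","grasp_force","ft_force","t"): print(k,o[k])
```

```text
ee_pos [597.88 107.25 129.33]
width 8.80590793733424
grasp_force 29.999728202819824
ft_force [-0.81  0.36 -0.41]
t 14.05
```

```bash
cat > arc.py <<'E'
# rows (tool frame: x left, y fwd, z along fingers) for the TCP following the bar; tilt a about tool x
import numpy as np
from scipy.spatial.transform import Rotation as R
def rows(th,tilt,off=16.0,r=99.,f0=.0556):
    out=[];P=[]
    for t,a in zip(th,tilt):
        f=t+f0; bar=np.array([0,-r*np.sin(f),r*np.cos(f)]) # left,fwd,up
        B=np.array([[1,0,0],[0,1,0],[0,0,-1.]])            # tool axes in (left,fwd,up)
        T=B@R.from_rotvec([a,0,0]).as_matrix()
        P.append((bar+T[:,2]*off,T))
    for (p,T),(q,U) in zip(P,P[1:]):
        out.append((np.round(T.T@(q-p)/50,3), np.round(R.from_matrix(T.T@U).as_rotvec()/(np.pi/2),3)))
    return out
if __name__=="__main__":
    th=np.linspace(0,1.52,17); tl=-np.linspace(0,np.radians(20),17)
    for x in rows(th,tl): print(x[0][1:],x[1][0])
E
python3 arc.py
```

```text
[-0.18   0.019] -0.014
[-0.178  0.033] -0.014
[-0.175  0.046] -0.014
[-0.171  0.06 ] -0.014
[-0.167  0.072] -0.014
[-0.161  0.085] -0.014
[-0.154  0.097] -0.014
[-0.147  0.108] -0.014
[-0.138  0.119] -0.014
[-0.129  0.13 ] -0.014
[-0.119  0.139] -0.014
[-0.109  0.148] -0.014
[-0.098  0.156] -0.014
[-0.086  0.163] -0.014
[-0.074  0.17 ] -0.014
[-0.061  0.175] -0.014
```

Emit:
apply_moves --targets '[[-1, [0, -0.18, 0.02], [-0.014, 0, 0]], [-1, [0, -0.18, 0.033], [-0.014, 0, 0]], [-1, [0, -0.175, 0.046], [-0.014, 0, 0]], [-1, [0, -0.17, 0.06], [-0.014, 0, 0]]]'

```text
t: 14.55
ee_pos: [564.6, 106.5, 120.6]
orientation: [2.145, 2.204, 0.103]
ft_force: [6.3, 0.1, -8.2]
width: 9.3
grasp_force: 30.0
```

Low force, so I'll carry on.

Emit:
apply_moves --targets '[[-1, [0, -0.167, 0.072], [-0.014, 0, 0]], [-1, [0, -0.16, 0.085], [-0.014, 0, 0]], [-1, [0, -0.154, 0.097], [-0.014, 0, 0]], [-1, [0, -0.147, 0.108], [-0.014, 0, 0]]]'

```text
t: 15.05
ee_pos: [536.3, 105.8, 99.5]
orientation: [2.099, 2.156, 0.197]
ft_force: [5.8, -1.5, -2.4]
width: 9.1
grasp_force: 30.0
```

Emit:
apply_moves --targets '[[-1, [0, -0.138, 0.119], [-0.014, 0, 0]], [-1, [0, -0.13, 0.13], [-0.014, 0, 0]], [-1, [0, -0.12, 0.14], [-0.014, 0, 0]], [-1, [0, -0.11, 0.148], [-0.014, 0, 0]]]'

```text
t: 15.55
ee_pos: [517.8, 105.7, 68.3]
orientation: [2.051, 2.107, 0.287]
ft_force: [5.8, -3.1, 0.8]
width: 9.0
grasp_force: 30.0
```

Emit:
apply_moves --targets '[[-1, [0, -0.098, 0.156], [-0.014, 0, 0]], [-1, [0, -0.086, 0.163], [-0.014, 0, 0]], [-1, [0, -0.074, 0.17], [-0.014, 0, 0]], [-1, [0, -0.06, 0.175], [-0.014, 0, 0]], [-1, [0, 0, 0], [0, 0, 0]]]'

```text
t: 16.18
ee_pos: [513.1, 106.4, 33.6]
orientation: [2.002, 2.058, 0.367]
ft_force: [5.6, 0.1, 1.2]
width: 9.0
grasp_force: 30.0
```

Emit:
apply_moves --targets '[[-1, [0, -0.02, 0.055], [0, 0, 0]], [-1, [0, -0.02, 0.055], [0, 0, 0]], [-1, [0, 0, 0], [0, 0, 0]]]'

```text
t: 16.55
ee_pos: [513.9, 106.9, 31.3]
orientation: [2.003, 2.056, 0.363]
ft_force: [-6.7, -2.5, 33.2]
width: 9.3
grasp_force: 30.0
```

Emit:
apply_moves --targets '[[-0.42, [0, 0, 0], [0, 0, 0]], [-0.42, [0, 0, 0], [0, 0, 0]], [-0.42, [0, 0, 0], [0, 0, 0]], [-0.42, [0, 0, -0.4], [0, 0, 0]], [-0.42, [0, 0, -0.8], [0, 0, 0]], [-0.42, [0, 0, -1], [0, 0, 0]], [-0.42, [0, 0, -1], [0, 0, 0]], [0, [0, 0, -1], [0, 0, 0]]]'

```text
t: 17.55
ee_pos: [439.1, 105.4, 226.8]
orientation: [2.007, 2.06, 0.355]
ft_force: [1.6, -0.2, 0.3]
width: 32.3
grasp_force: 0.0
```

Run:
```python
from h import *
np.set_printoptions(precision=2,suppress=True)
o=ctrl.get_obs();print(o["ee_pos"],o["ft_force"],o["t"])
for c in ("wrist","top","scene"):
  d=img(c); cv2.imwrite(f"pics/{c}5.png",d["pixels"]); np.save(f"c2w_{c}5.npy",d["c2w"])
  for l,z in (("door_bar",46),("door_hinge",46.5),("chamber_stop",46),("cassette",0),("cassette_nose",0),("cassette_fin",36),("alcohol_bottle",0)):
    for r in ctrl.pinpoint(l,c)[:2]:
        if r["score"]>.4: print(c,l,round(r["score"],2),np.array(r["xy"]),onz(d,r["xy"],z))
  for r in ctrl.masks_of("cassette",c)[:1]:
            m=r["region"].astype(np.uint8)
            cn=max(cv2.findContours(m,0,1)[0],key=len)[:,0]
            w=np.array([onz(d,u,14)[:2] for u in cn],np.float32)
            print(c,"cass",round(r["score"],2),cv2.minAreaRect(w))
```

```text
[439.08 105.45 226.81] [ 1.59 -0.2   0.27] 17.55
wrist door_bar 0.78 [317.5 208. ] [506.05 106.22  46.  ]
wrist door_bar 0.68 [288.    4.1] [471.71 302.19  46.  ]
wrist door_hinge 0.83 [406.6 199.6] [608.65 111.39  46.5 ]
wrist door_hinge 0.61 [363.9 325.9] [567.34 -35.19  46.5 ]
wrist cassette 0.6 [210.7 245.6] [404.37  61.81   0.  ]
wrist cassette_nose 0.64 [286.4   5.4] [482.43 317.34   0.  ]
wrist cassette_fin 0.72 [220.8  12.2] [411.26 292.72  36.  ]
wrist alcohol_bottle 0.66 [324.  282.3] [534.07   5.47   0.  ]
wrist alcohol_bottle 0.63 [260.8 105.1] [458.7 206.8   0. ]
wrist cass 0.57 ((433.1265869140625, 298.638427734375), (100.59864807128906, 56.88725662231445), 16.324087142944336)
top door_bar 0.97 [329.8 261. ] [501.7  103.97  46.  ]
top door_hinge 0.66 [328.9 193.7] [613.9  108.34  46.5 ]
top cassette 0.74 [212.5 298.6] [435.05 302.44   0.  ]
top cassette 0.66 [227.2 166.1] [667.59 288.46   0.  ]
top cassette_nose 0.75 [208.4 271.4] [481.34 311.9    0.  ]
top cassette_fin 0.83 [214.9 312.7] [412.24 290.26  36.  ]
top alcohol_bottle 0.74 [331.4 197.3] [616.79 103.36   0.  ]
top alcohol_bottle 0.63 [271.8 284.4] [462.05 201.87   0.  ]
top cass 0.58 ((433.2614440917969, 298.44354248046875), (99.4810791015625, 56.836585998535156), 16.149784088134766)
scene door_bar 0.88 [307.  286.4] [512.5  106.46  46.  ]
scene door_hinge 0.87 [346.9 262.6] [609.8  116.16  46.5 ]
scene door_hinge 0.58 [280.3 236.1] [569.42 266.7   46.5 ]
scene chamber_stop 0.72 [441.1 308.1] [642.22 -73.75  46.  ]
scene cassette 0.78 [206.8 272.5] [427.31 311.22   0.  ]
scene cassette_nose 0.95 [231.7 263.7] [478.92 306.54   0.  ]
scene cassette_fin 0.95 [200.3 268.5] [403.8  281.93  36.  ]
scene alcohol_bottle 0.72 [251.3 295.4] [455.29 197.56   0.  ]
scene cass 0.83 ((429.79290771484375, 295.4366149902344), (111.8385009765625, 71.72463989257812), 17.95323371887207)
```

Run:
```python
import cv2
d=cv2.imread("pics/wrist5.png"); cv2.imwrite("pics/w5c.png",cv2.resize(d[120:320,290:490],None,fx=3,fy=3,interpolation=cv2.INTER_CUBIC))
```

```text
(no output)
```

View pics/w5c.png

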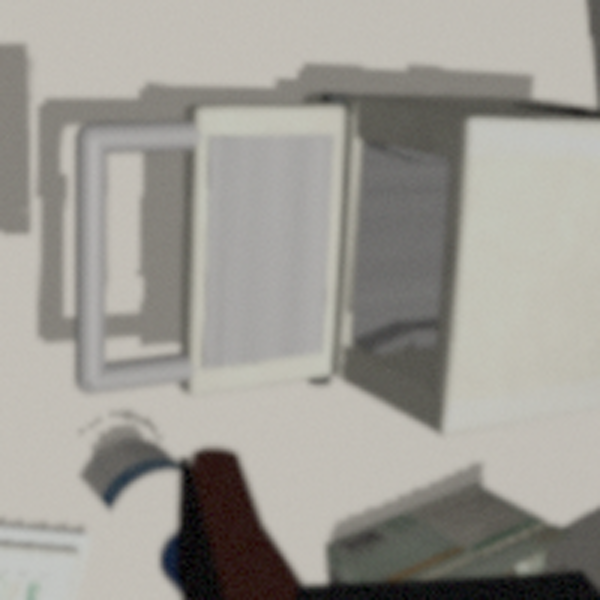

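The view shows the door fully open and level. Panel corners in the crop are at (192,108), (347,106), (335,378) and (190,392); the roof front edge runs (466,118)–(443,432); the bar lies along x≈93, rows 122–390. The bottle stands clear.

Run:
```python
from h import *
np.set_printoptions(precision=1,suppress=True)
d=img("wrist"); d["c2w"]=np.load("c2w_wrist5.npy")
c=lambda u:(290+(u[0]+.5)/3-.5,120+(u[1]+.5)/3-.5)
def show(n,z,*us):
    P=[onz(d,c(u),z) for u in us]; print(n,*[p[:2] for p in P],"mid",np.mean(P,0)[:2]); return P
a=show("panel",46,(192,108),(347,106),(335,378),(190,392))
b=show("roof",110,(466,118),(443,432))
e=show("bar",51,(93,125),(92,385))
for P,Q in ((a[0],a[3]),(a[1],a[2]),(b[0],b[1]),(e[0],e[1])):
    v=P-Q; print(np.linalg.norm(v),"yaw",np.degrees(np.arctan2(-v[0],v[1])))
show("chamber side floor",46,(358,140),(352,350))
```

```text
panel [542.6 157.5] [603.5 159.7] [607.3  59. ] [547.   59.2] mid [575.1 108.8]
roof [605.4 161.7] [609.2  59.8] mid [607.3 110.8]
bar [506.1 152.2] [508.3  66.7] mid [507.2 109.4]
98.4470768006228 yaw 2.5993132256265605
100.70175677763534 yaw 2.151649754068081
101.918623503272 yaw 2.134376495842603
85.50750445860916 yaw 1.52645473706585
chamber side floor [609.1 147.6] [613.8  69.4] mid [611.4 108.5]
```

Emit:
apply_moves --targets '[[1, [0, 0, 0], [0.112, 0, 0]], [1, [0, 0, 0], [0.112, 0, 0]], [1, [0, 0, 0], [0, 0, -0.116]], [1, [0, 0, 0], [0, 0, -0.116]], [1, [0, 0, 0], [0, 0, -0.116]], [1, [0, 0, 0], [0, 0, -0.116]], [1, [0, 0, 0], [0, 0, -0.116]], [1, [0, 0, 0], [0, 0, -0.116]]]'

```text
t: 19.95
ee_pos: [440.2, 105.5, 225.8]
orientation: [-0.694, -3.06, 0.009]
ft_force: [-0.7, -0.2, 0.4]
width: 87.9
grasp_force: 0.0
```

Emit:
apply_moves --targets '[[1, [0, 0, 0], [0, 0, -0.116]], [1, [0, 0, 0], [0, 0, -0.116]], [1, [0, 0, 0], [0, 0, -0.116]], [1, [0, 0, 0], [0, 0, -0.116]], [1, [0, 0, 0], [0, 0, 0]]]'

```text
t: 20.58
ee_pos: [440.2, 105.5, 225.8]
orientation: [0.43, -3.106, 0.006]
ft_force: [-0.9, -1.1, 0.2]
width: 87.6
grasp_force: 0.0
```

```bash
cat > go.py <<'E'
# go.py x y z yaw(deg, of tool x) [tilt deg: fingertips ahead]: shift/turn left, in tool axes and units
from h import *
import sys
np.set_printoptions(precision=3,suppress=True)
a=[float(v) for v in sys.argv[1:]]; tilt=a[4] if len(a)>4 else 0
o=ctrl.get_obs(); M=R.from_rotvec(o["orientation"])
y=np.radians(a[3]); W=np.array([[np.cos(y),np.sin(y),0],[np.sin(y),-np.cos(y),0],[0,0,-1.]])
T=R.from_matrix(W)*R.from_rotvec([0,np.radians(tilt)*-1,0])
print("pos",o["ee_pos"],"xaxis",np.degrees(np.arctan2(*M.as_matrix()[1::-1,0])),"zaxis",M.as_matrix()[:,2],"w",o["width"],o["grasp_force"],"F",o["ft_force"],"t",o["t"])
print("shift",M.inv().apply(np.array(a[:3])-o["ee_pos"])/50,"turn",(M.inv()*T).as_rotvec()/(np.pi/2))
E
python3 go.py 404.4 290.2 16.5 196.2
```

```text
pos [440.212 105.488 225.803] xaxis -164.24910311295787 zaxis [-0.005 -0.005 -1.   ] w 87.59308529271637 0.0 F [-0.853 -1.053  0.248] t 20.575
shift [-0.34   3.764  4.172] turn [-0.002 -0.004 -0.005]
```

Emit:
apply_moves --targets '[[1, [-0.08, 0.94, 0], [-0.002, -0.004, -0.005]], [1, [-0.09, 0.94, 0], [0, 0, 0]], [1, [-0.09, 0.94, 0.5], [0, 0, 0]], [1, [-0.08, 0.94, 0.9], [0, 0, 0]], [1, [0, 0, 0.6], [0, 0, 0]], [1, [0, 0, 0], [0, 0, 0]]]'

```text
t: 21.32
ee_pos: [402.8, 288.3, 125.6]
orientation: [0.441, -3.106, 0.004]
ft_force: [-0.4, 0.7, 0.4]
width: 87.9
grasp_force: 0.0
```

```bash
python3 - <<'E'
from h import *
np.set_printoptions(precision=1,suppress=True)
d=img("wrist")
for r in ctrl.masks_of("cassette","wrist")[:1]:
    m=r["region"].astype(np.uint8); cn=max(cv2.findContours(m,0,1)[0],key=len)[:,0]
    w=np.array([onz(d,u,14)[:2] for u in cn],np.float32); print(r["score"],r["bbox"],cv2.minAreaRect(w))
    b=((d["pixels"].max(2)<60)&(r["region"])).astype(np.uint8)
    n,_,st,ce=cv2.connectedComponentsWithStats(b); i=1+st[1:,4].argmax(); print(st[i],ce[i],onz(d,ce[i],30))
for l,z in (("cassette_fin",36),("cassette_nose",0)):
  for r in ctrl.pinpoint(l,"wrist")[:1]: print(l,r["score"],onz(d,r["xy"],z))
E
python3 go.py 404.4 290.2 16.5 196.2
```

```text
0.98 [281.5, 205.0, 357.4, 324.6] ((431.69378662109375, 300.2929382324219), (101.09981536865234, 57.295745849609375), 16.27830696105957)
[313 221  15  56 786] [319.9 247.9] [410.6 294.1  30. ]
cassette_fin 0.72 [406.2 294.7  36. ]
cassette_nose 0.91 [481.4 314.    0. ]
pos [405.503 288.948 128.879] xaxis -163.82357816096143 zaxis [ 0.002  0.001 -1.   ] w 87.52941502803402 0.0 F [-0.061 -0.099 -0.217] t 21.525
shift [0.019 0.029 2.248] turn [ 0.     0.001 -0.   ]
```

Emit:
apply_moves --targets '[[1, [0.03, 0.056, 0.7], [0, 0, 0]], [1, [0, 0, 0.7], [0, 0, 0]], [1, [0, 0, 0.5], [0, 0, 0]], [1, [0, 0, 0.3], [0, 0, 0]], [1, [0, 0, 0], [0, 0, 0]]]'

```text
t: 22.15
ee_pos: [402.5, 290.9, 17.6]
orientation: [0.444, -3.11, 0.0]
ft_force: [-0.9, -0.6, 0.1]
width: 88.0
grasp_force: 0.0
```

```bash
python3 go.py 403.4 291.3 16.5 196.2
```

```text
pos [402.504 290.89   17.559] xaxis -163.7577718923683 zaxis [-0. -0. -1.] w 87.96006241667773 0.0 F [-0.873 -0.645  0.13 ] t 22.15
shift [-0.02   0.003  0.021] turn [-0. -0.  0.]
```

Emit:
apply_moves --targets '[[-1, [0, 0, 0.02], [0, 0, 0]], [-1, [0, 0, 0], [0, 0, 0]], [-1, [0, 0, 0], [0, 0, 0]], [-1, [0, 0, 0], [0, 0, 0]], [-1, [0, 0, 0], [0, 0, 0]], [-1, [0, 0, 0], [0, 0, 0]], [-1, [0, 0, 0], [0, 0, 0]], [-1, [0, 0, 0], [0, 0, 0]]]'

```text
t: 23.15
ee_pos: [402.2, 291.1, 16.4]
orientation: [0.445, -3.11, 0.0]
ft_force: [0.0, -0.8, -0.9]
width: 11.8
grasp_force: 30.1
```

Emit:
apply_moves --targets '[[-1, [0, 0, 0], [0, 0, 0]], [-1, [0, 0, 0], [0, 0, 0]], [-1, [0, 0, 0], [0, 0, 0]], [-1, [0, 0, 0], [0, 0, 0]]]'

```text
t: 23.65
ee_pos: [402.3, 291.1, 16.5]
orientation: [0.445, -3.11, 0.0]
ft_force: [0.0, -0.1, -0.7]
width: 12.0
grasp_force: 30.0
```

Emit:
apply_moves --targets '[[-1, [0, 0, -0.2], [0, 0, 0]], [-1, [0, 0, -0.4], [0, 0, 0]], [-1, [0, 0, -0.8], [0, 0, 0]], [-1, [0, 0, -0.8], [0, 0, 0]], [-1, [0, 0, 0], [0, 0, 0.08]], [-1, [0, 0, 0], [0, 0, 0.078]], [-1, [0, 0, 0], [0, 0, 0]]]'

```text
t: 24.52
ee_pos: [402.2, 291.1, 127.1]
orientation: [-0.059, 3.141, 0.0]
ft_force: [0.6, -0.2, -1.0]
width: 11.5
grasp_force: 30.0
```

```bash
python3 go.py 510.4 106.6 120 182
```

```text
pos [402.176 291.076 127.08 ] xaxis -177.85863611310884 zaxis [ 0.  0. -1.] w 11.475698429320762 30.000160038471222 F [ 0.58  -0.236 -1.024] t 24.525
shift [-2.025 -3.768  0.142] turn [0.    0.    0.002]
```

Emit:
apply_moves --targets '[[-1, [-0.2, -0.4, 0], [0, 0, 0.002]], [-1, [-0.35, -0.65, 0], [0, 0, 0]], [-1, [-0.35, -0.65, 0], [0, 0, 0]], [-1, [-0.35, -0.65, 0], [0, 0, 0]], [-1, [-0.35, -0.65, 0], [0, 0, 0]], [-1, [-0.25, -0.5, 0.14], [0, 0, 0]], [-1, [-0.175, -0.27, 0.3], [0, 0, 0]], [-1, [0, 0, 0], [0, 0, 0]]]'

```text
t: 25.52
ee_pos: [509.0, 105.5, 103.2]
orientation: [0.051, -3.138, 0.001]
ft_force: [-0.0, -0.4, -0.8]
width: 11.8
grasp_force: 30.0
```

```bash
python3 go.py 510.4 106.6 70 182
python3 - <<'E'
from h import *
np.set_printoptions(precision=1,suppress=True)
o=ctrl.get_obs(); zu=o["ee_pos"][2]-16.5
d=img("wrist"); cv2.imwrite("pics/w6.png",d["pixels"])
for l,z in (("cassette_nose",zu),("cassette",zu),("cassette_fin",zu+36),("door_hinge",46.5),("door_bar",46)):
  for r in ctrl.pinpoint(l,"wrist")[:1]: print(l,r["score"],r["xy"],onz(d,r["xy"],z))
for r in ctrl.masks_of("cassette","wrist")[:1]:
    m=r["region"].astype(np.uint8); cn=max(cv2.findContours(m,0,1)[0],key=len)[:,0]
    w=np.array([onz(d,u,zu+14)[:2] for u in cn],np.float32); print(r["score"],r["bbox"],cv2.minAreaRect(w))
E
```

```text
pos [509.037 105.501 103.164] xaxis -178.12264082013212 zaxis [-0.003 -0.    -1.   ] w 11.75186440859376 29.999395608901978 F [-0.045 -0.445 -0.776] t 25.525
shift [-0.03   0.021  0.663] turn [-0.    -0.002 -0.001]
cassette_nose 0.73 [317.6, 400.0] [591.8 110.   86.7]
cassette 0.94 [313.6, 328.9] [539.4 105.9  86.7]
cassette_fin 0.88 [317.8, 319.9] [513.5 107.1 122.7]
door_bar 0.87 [320.0, 252.1] [508.3 108.7  46. ]
0.98 [253.9, 247.8, 373.0, 412.2] ((515.75634765625, 106.08023071289062), (56.754051208496094, 55.343040466308594), 1.871841549873352)
```

Emit:
apply_moves --targets '[[-1, [-0.03, 0.03, 0.3], [0, -0.002, -0.001]], [-1, [0, 0, 0.36], [0, 0, 0]], [-1, [-0.16, 0, 0], [0, 0, 0]], [-1, [-0.2, 0, 0], [0, 0, 0]], [-1, [-0.16, 0, 0], [0, 0, 0]], [-1, [0, 0, 0], [0, 0, 0]]]'

```text
t: 26.62
ee_pos: [538.5, 108.6, 72.0]
orientation: [-0.054, 3.136, 0.0]
ft_force: [-0.6, 0.0, -1.8]
width: 11.8
grasp_force: 30.0
```

```bash
python3 go.py 536.4 107.6 63 182
```

```text
pos [538.522 108.647  72.016] xaxis -178.02621412141602 zaxis [ 0.005  0.    -1.   ] w 11.847206614805115 29.999543130397797 F [-0.632  0.008 -1.828] t 26.625
shift [ 0.044 -0.019  0.18 ] turn [ 0.     0.003 -0.   ]
```

Emit:
apply_moves --targets '[[-1, [-0.05, 0, 0.1], [0, 0, 0]], [-1, [0, 0, 0.07], [0, 0, 0]], [-1, [0, 0, 0], [0, 0, 0]]]'

```text
t: 27.0
ee_pos: [540.3, 108.7, 65.3]
orientation: [-0.054, 3.137, 0.0]
ft_force: [-5.9, -2.0, 23.0]
width: 11.7
grasp_force: 30.0
```

```bash
python3 go.py 592 109.5 63 182
```

```text
pos [540.262 108.665  65.25 ] xaxis -178.00937365345848 zaxis [ 0.004  0.    -1.   ] w 11.663123966596624 30.00433087348938 F [-5.855 -1.969 23.048] t 27.0
shift [-1.035 -0.019  0.049] turn [-0.     0.003 -0.   ]
```

Emit:
apply_moves --targets '[[-1, [0, 0, -0.03], [0, 0, 0]], [-1, [-0.15, 0, 0], [0, 0, 0]], [-1, [-0.15, 0, 0], [0, 0, 0]]]'

```text
t: 27.38
ee_pos: [552.6, 109.0, 64.9]
orientation: [0.054, -3.14, 0.001]
ft_force: [-6.0, -0.4, 9.2]
width: 12.0
grasp_force: 30.0
```

Emit:
apply_moves --targets '[[-1, [-0.15, 0, 0], [0, 0, 0]], [-1, [-0.15, 0, 0], [0, 0, 0]], [-1, [-0.12, 0, 0], [0, 0, 0]]]'

```text
t: 27.75
ee_pos: [576.2, 109.9, 64.4]
orientation: [-0.055, 3.138, -0.0]
ft_force: [-0.4, 0.3, -2.0]
width: 11.5
grasp_force: 30.0
```

Emit:
apply_moves --targets '[[-1, [-0.12, 0, 0], [0, 0, 0]], [-1, [-0.12, 0, 0.02], [0, 0, 0]], [-1, [0, 0, 0.02], [0, 0, 0]], [-1, [0, 0, 0], [0, 0, 0]]]'

```text
t: 28.25
ee_pos: [588.5, 110.4, 63.6]
orientation: [-0.054, 3.137, 0.0]
ft_force: [-2.5, -0.4, 6.9]
width: 11.7
grasp_force: 30.0
```

Emit:
apply_moves --targets '[[-0.2, [0, 0, 0], [0, 0, 0]], [-0.2, [0, 0, 0], [0, 0, 0]], [-0.2, [0, 0, 0], [0, 0, 0]], [-0.2, [0, 0, -0.5], [0, 0, 0]], [-0.2, [0, 0, -0.5], [0, 0, 0]], [-1, [0.6, 0, -0.2], [0, 0, 0]], [-1, [0.6, 0, 0], [0, -0.093, 0]], [-1, [0, 0, 0], [0, -0.093, 0]]]'

```text
t: 29.25
ee_pos: [525.7, 108.1, 122.8]
orientation: [-0.05, 2.842, 0.008]
ft_force: [1.3, 0.1, 0.5]
width: 8.6
grasp_force: 0.0
```

Emit:
apply_moves --targets '[[-1, [0, 0, 0], [0, -0.093, 0]], [-1, [0, 0, 0], [0, 0, 0]], [-1, [0, 0, 0], [0, 0, 0]]]'

```text
t: 29.62
ee_pos: [529.5, 106.9, 122.9]
orientation: [-0.044, 2.713, 0.003]
ft_force: [0.8, 0.3, 0.5]
width: 0.1
grasp_force: 0.0
```

```bash
python3 go.py 535 107.8 54 182 25
python3 - <<'E'
from h import *
np.set_printoptions(precision=1,suppress=True)
d=img("wrist"); cv2.imwrite("pics/w7.png",d["pixels"])
for l,z in (("cassette_fin",82),("cassette",46),("door_bar",46),("door_hinge",46)):
  for r in ctrl.pinpoint(l,"wrist")[:1]: print(l,r["score"],r["xy"],onz(d,r["xy"],z))
for r in ctrl.masks_of("cassette","wrist")[:1]:
    m=r["region"].astype(np.uint8); cn=max(cv2.findContours(m,0,1)[0],key=len)[:,0]
    w=np.array([onz(d,u,60)[:2] for u in cn],np.float32); print(r["score"],r["bbox"],cv2.minAreaRect(w), w.min(0),w.max(0))
E
```

```text
pos [529.454 106.899 122.855] xaxis -178.05748156897317 zaxis [ 0.415  0.009 -0.91 ] w 0.08377680331590688 0.0 F [0.804 0.259 0.497] t 29.625
shift [0.471 0.021 1.299] turn [-0.004 -0.005 -0.001]
door_bar 0.98 [316.8, 170.2] [508.4 107.1  46. ]
0.59 [277.8, 249.0, 359.9, 314.2] ((594.8800048828125, 111.2064437866211), (70.62671661376953, 55.32969665527344), 1.8987290859222412) [558.8  83. ] [629.3 139.4]
```

Emit:
apply_moves --targets '[[-1, [0.16, 0.02, 0.45], [0, 0, 0]], [-1, [0.16, 0, 0.45], [0, 0, 0]], [-1, [0.15, 0, 0.4], [0, 0, 0]], [-1, [0, 0, 0], [0, 0, 0]]]'

```text
t: 30.42
ee_pos: [534.3, 109.4, 56.8]
orientation: [-0.044, 2.717, -0.008]
ft_force: [0.6, -0.6, 0.0]
width: 0.8
grasp_force: 0.0
```

```bash
python3 go.py 605 111 54 182 25
```

```text
pos [534.313 109.41   56.766] xaxis -177.9720137315877 zaxis [ 0.412  0.001 -0.911] w 0.8011011240208535 0.0 F [ 0.581 -0.62   0.022] t 30.425
shift [-1.266 -0.01   0.632] turn [-0.009 -0.008  0.   ]
```

Emit:
apply_moves --targets '[[-1, [0.025, 0, 0.055], [0, 0, 0]], [-1, [-0.18, 0, 0.084], [0, 0, 0]], [-1, [-0.18, 0, 0.084], [0, 0, 0]], [-1, [-0.18, 0, 0.084], [0, 0, 0]], [-1, [-0.1, 0, 0.046], [0, 0, 0]], [-1, [0, 0, 0], [0, 0, 0]]]'

```text
t: 31.18
ee_pos: [570.7, 110.9, 55.7]
orientation: [-0.042, 2.714, -0.008]
ft_force: [-1.2, 0.9, -0.5]
width: 0.6
grasp_force: 0.0
```

```bash
python3 go.py 605 111.3 54 182 25
```

```text
pos [570.652 110.892  55.735] xaxis -178.08197062774448 zaxis [ 0.414  0.001 -0.91 ] w 0.5836112149519314 0.0 F [-1.236  0.899 -0.499] t 31.175
shift [-0.611 -0.011  0.316] turn [-0.009 -0.006 -0.001]
```

Emit:
apply_moves --targets '[[-1, [0.2, 0, -0.09], [0, 0, 0]], [-1, [0.027, 0, 0.06], [0, 0, 0]], [-1, [0, 0, 0], [0, 0, 0]]]'

```text
t: 31.55
ee_pos: [558.0, 110.3, 52.7]
orientation: [-0.043, 2.715, -0.009]
ft_force: [-10.4, -0.2, 18.0]
width: 0.4
grasp_force: 8.5
```

```bash
python3 go.py 605 111.3 54 182 25
python3 - <<'E'
from h import *
d=img("wrist"); cv2.imwrite("pics/w8.png",d["pixels"])
cv2.imwrite("pics/w8c.png",cv2.resize(d["pixels"][200:400,200:440],None,fx=3,fy=3,interpolation=cv2.INTER_CUBIC))
for l,z in (("cassette_fin",82),("cassette",46),("cassette_nose",46)):
  for r in ctrl.pinpoint(l,"wrist")[:1]: print(l,r["score"],r["xy"],onz(d,r["xy"],z))
for r in ctrl.masks_of("cassette","wrist")[:1]:
    m=r["region"].astype(np.uint8); cn=max(cv2.findContours(m,0,1)[0],key=len)[:,0]
    w=np.array([onz(d,u,60)[:2] for u in cn],np.float32); print(r["score"],r["bbox"],cv2.minAreaRect(w), w.min(0),w.max(0))
E
```

```text
pos [557.972 110.281  52.664] xaxis -178.03140048538805 zaxis [ 0.413  0.    -0.911] w 0.4263671156542578 8.46837288037932 F [-10.374  -0.18   18.037] t 31.55
shift [-0.868 -0.007  0.364] turn [-0.009 -0.007 -0.   ]
0.74 [0.0, 76.8, 109.7, 185.7] ((467.25775146484375, 6.43316650390625), (55.79822540283203, 39.55815505981445), 77.11100006103516) [443.19736  -23.387657] [492.00006  37.30401]
```

Emit:
apply_moves --targets '[[-1, [-0.012, 0, -0.025], [0, 0, 0]], [-1, [-0.18, 0, 0.084], [0, 0, 0]], [-1, [-0.18, 0, 0.084], [0, 0, 0]], [-1, [0, 0, 0], [0, 0, 0]]]'

```text
t: 32.3
ee_pos: [579.5, 111.1, 53.2]
orientation: [-0.042, 2.715, -0.008]
ft_force: [0.3, 0.1, 0.1]
width: 0.4
grasp_force: 0.0
```

Emit:
apply_moves --targets '[[-1, [-0.18, 0, 0.083], [0, 0, 0]], [-1, [-0.14, 0, 0.064], [0, 0, 0]], [-1, [0, 0, 0], [0, 0, 0]]]'

```text
t: 32.67
ee_pos: [596.5, 111.6, 52.8]
orientation: [-0.042, 2.715, -0.008]
ft_force: [-0.3, -0.4, -0.0]
width: 0.4
grasp_force: 0.0
```

Emit:
apply_moves --targets '[[-1, [-0.05, 0, 0.023], [0, 0, 0]], [-1, [-0.05, 0, 0.023], [0, 0, 0]], [-1, [0, 0, 0], [0, 0, 0]]]'

```text
t: 33.05
ee_pos: [602.1, 111.7, 52.6]
orientation: [-0.042, 2.715, -0.008]
ft_force: [-1.3, -0.4, -0.2]
width: 0.6
grasp_force: 0.2
```

Still free; I'll keep on until the rear stop shows in the force.

Emit:
apply_moves --targets '[[-1, [-0.04, 0, 0.018], [0, 0, 0]], [-1, [-0.04, 0, 0.018], [0, 0, 0]], [-1, [0, 0, 0], [0, 0, 0]]]'

```text
t: 33.42
ee_pos: [605.8, 111.7, 52.4]
orientation: [-0.042, 2.717, -0.009]
ft_force: [-5.0, 0.0, 3.4]
width: 0.1
grasp_force: 2.2
```

Emit:
apply_moves --targets '[[-1, [-0.035, 0, 0.01], [0, 0, 0]], [-1, [0, 0, 0], [0, 0, 0]]]'

```text
t: 33.67
ee_pos: [606.1, 111.6, 52.3]
orientation: [-0.042, 2.719, -0.01]
ft_force: [-10.8, 2.0, 7.8]
width: 0.2
grasp_force: 5.6
```

Emit:
apply_moves --targets '[[-1, [-0.03, 0, 0.01], [0, 0, 0]], [-1, [0, 0, 0], [0, 0, 0]]]'

```text
t: 33.92
ee_pos: [606.3, 111.5, 52.1]
orientation: [-0.043, 2.721, -0.011]
ft_force: [-16.9, 2.6, 12.1]
width: 0.6
grasp_force: 8.5
```

Emit:
apply_moves --targets '[[-1, [0.4, 0, -0.18], [0, 0, 0]], [-1, [0.7, 0, -0.4], [0, 0, 0]], [-1, [0.7, 0, -0.6], [0, 0, 0]], [-1, [0.8, 0, -0.9], [0, 0, 0]], [-1, [0.6, 0, -0.3], [0, 0, 0]], [-1, [0, 0, 0], [0, 0, 0]]]'

```text
t: 34.67
ee_pos: [414.8, 107.0, 95.6]
orientation: [-0.041, 2.717, -0.008]
ft_force: [0.5, 0.1, -0.3]
width: 0.5
grasp_force: 0.0
```

```bash
python3 go.py 505 107 27 92
python3 - <<'E'
from h import *
np.set_printoptions(precision=1,suppress=True)
d=img("wrist"); cv2.imwrite("pics/w9.png",d["pixels"]); np.save("c2w_w9.npy",d["c2w"])
K=np.array(d["camera_matrix"])
h=np.array([606.3,110,0]); f=np.array([np.cos(.035),np.sin(.035),0]); l=np.array([-f[1],f[0],0])
P=lambda a,b,z: proj(d,h+a*f+b*l+np.array([0,0,z]))
for n,a in (("rear@home top",(8,28,60)),("",(8,-28,60)),("bottom",(8,28,46)),("",(8,-28,46)),("fin rear top",(16,0,82)),("finbot",(16,0,60)),("mouth floor",(0,38,46)),("",(0,-38,46)),("lintel",(0,0,100))): print(n,P(*a))
for r in ctrl.pinpoint("door_bar","wrist")[:1]: print("bar",r["xy"],onz(d,r["xy"],46))
c=P(0,0,60).astype(int); x0,y0=max(c[0]-80,0),max(c[1]-80,0); x0=min(x0,480); y0=min(y0,330); print("crop",x0,y0)
cv2.imwrite("pics/w9c.png",cv2.resize(d["pixels"][y0:y0+150,x0:x0+160],None,fx=4,fy=4,interpolation=cv2.INTER_CUBIC))
E
```

```text
pos [414.75  106.963  95.637] xaxis -178.09419724743412 zaxis [ 0.412  0.001 -0.911] w 0.4813394942547359 0.0 F [ 0.455  0.113 -0.344] t 34.675
shift [-1.078 -0.033  1.995] turn [0.205 0.218 0.981]
rear@home top [342.2 397.5]
 [283.9 396.9]
bottom [341.9 384.8]
 [284.7 384.3]
fin rear top [312.8 421.2]
finbot [313.1 400.8]
mouth floor [352.6 381.1]
 [273.8 380.4]
lintel [312.2 433.3]
bar [250.8, 169.6] [377.8  72.1  46. ]
crop 232 314
```

View pics/w9c.png

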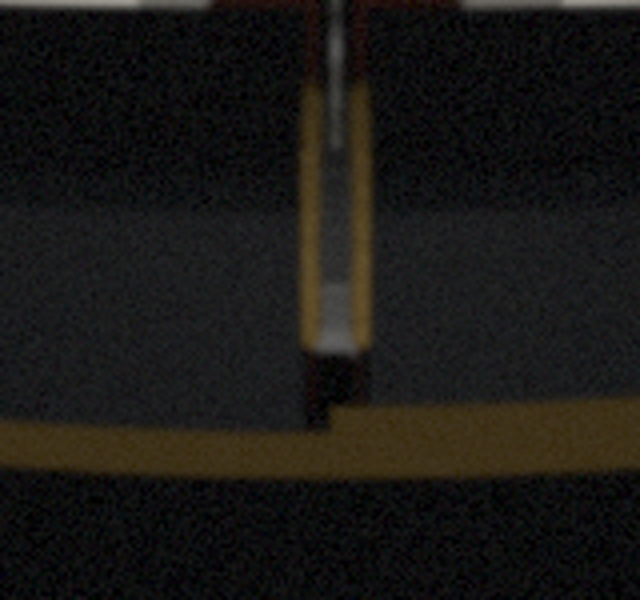

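The gripper hides the chamber in this view, so the picture was wasted. I'll check the cassette numerically from the side pose I used earlier, on the way to the bar.

Emit:
apply_moves --targets '[[-0.42, [0, 0, -0.8], [0, 0.09, 0]], [-0.42, [0, 0, -0.8], [0, 0.09, 0]], [-0.42, [0, 0, -0.8], [0, 0.09, 0]], [-0.42, [0, 0, 0], [0, 0, 0.111]], [-0.42, [0, 0, 0], [0, 0, 0.111]], [-0.42, [0, 0, 0], [0, 0, 0.111]], [-0.42, [0, 0, 0], [0, 0, 0.111]], [-0.42, [0, 0, 0], [0, 0, 0.111]]]'

```text
t: 35.78
ee_pos: [421.4, 76.9, 144.0]
orientation: [1.201, 2.53, 0.049]
ft_force: [0.8, -0.1, -0.9]
width: 25.3
grasp_force: 0.0
```

Emit:
apply_moves --targets '[[-0.42, [0, 0, 0], [0, 0, 0.111]], [-0.42, [0, 0, 0], [0, 0, 0.111]], [-0.42, [0, 0, 0], [0, 0, 0.111]], [-0.42, [0, 0, 0], [0, 0, 0.111]], [-0.42, [0, 0, 0], [-0.112, 0, 0]], [-0.42, [0, 0, 0], [-0.112, 0, 0]], [-0.42, [0, 0, 0], [0, 0, 0]]]'

```text
t: 36.65
ee_pos: [423.8, 65.8, 151.3]
orientation: [1.903, 1.882, 0.307]
ft_force: [0.8, -0.6, 0.7]
width: 25.4
grasp_force: 0.0
```

```bash
cat > bar.py <<'E'
from h import *
import sys
np.set_printoptions(precision=3,suppress=True)
a=[float(v) for v in sys.argv[1:]]
o=ctrl.get_obs(); M=R.from_rotvec(o["orientation"]); T=R.from_rotvec([2.004,2.058,.36])
print(o["ee_pos"],o["t"],"shift",M.inv().apply(np.array(a)-o["ee_pos"])/50,"turn",(M.inv()*T).as_rotvec()/(np.pi/2))
E
python3 bar.py 439 105.4 226.8
```

```text
[423.81   65.847 151.285] 36.65 shift [ 0.57   0.981 -1.308] turn [ 0.079  0.104 -0.005]
```

Emit:
apply_moves --targets '[[-0.42, [0, 0, -0.6], [0, 0, 0]], [-0.42, [0, 0, -0.6], [0, 0, 0]], [-0.42, [0.5, 0.5, 0], [0, 0, 0]], [-0.42, [0, 0.5, 0], [0, 0, 0]], [-0.42, [0, 0, 0], [0.078, 0.1, 0]], [-0.42, [0, 0, 0], [0, 0, 0]]]'

```text
t: 37.4
ee_pos: [440.2, 97.9, 221.0]
orientation: [1.968, 1.954, 0.307]
ft_force: [-0.0, -0.8, -0.8]
width: 25.5
grasp_force: 0.0
```

```bash
python3 bar.py 439 105.4 226.8
```

```text
[440.204  97.879 221.017] 37.4 shift [ 0.139  0.025 -0.129] turn [ 0.033  0.063 -0.01 ]
```

Emit:
apply_moves --targets '[[-0.42, [0, 0, 0], [0.033, 0.063, -0.01]], [-0.42, [0.14, 0.03, -0.13], [0, 0, 0]], [-0.42, [0, 0, 0], [0, 0, 0]]]'

```text
t: 37.78
ee_pos: [436.8, 104.8, 226.3]
orientation: [1.998, 2.036, 0.34]
ft_force: [-0.4, 0.6, -1.3]
width: 25.8
grasp_force: 0.0
```

```bash
python3 bar.py 439 105.4 226.8
python3 - <<'E'
from h import *
np.set_printoptions(precision=1,suppress=True)
d=img("wrist"); d0=dict(d); d0["c2w"]=np.load("c2w_wrist5.npy"); old=cv2.cvtColor(cv2.imread("pics/wrist5.png"),7-1); g=cv2.cvtColor(d["pixels"],6)
cv2.imwrite("pics/w10.png",d["pixels"])
h=np.array([606.3,110,0]); f=np.array([np.cos(.035),np.sin(.035),0]); l=np.array([-f[1],f[0],0])
for b in (-20,0,20):
  for a in range(-10,40,4):
    p=h+a*f+b*l
    u=proj(d,p+[0,0,60]); v=proj(d0,p+[0,0,60])
    print(b,a,u,"new",g[int(u[1]+.5),int(u[0]+.5)],"old",old[int(v[1]+.5),int(v[0]+.5)])
for L in ("cassette","cassette_fin"):
  for r in ctrl.masks_of(L,"wrist")[:2]: print(L,r["score"],r["bbox"])
for r in ctrl.pinpoint("cassette_fin","wrist")[:2]: print(r["score"],r["xy"],onz(d,r["xy"],82))
print("predicted fin top rear/front",proj(d,h+16*f+[0,0,82]),proj(d,h+56*f+[0,0,82]))
for r in ctrl.pinpoint("door_bar","wrist")[:1]: print("bar",r["xy"],onz(d,r["xy"],46))
E
```

```text
[436.773 104.779 226.279] 37.775 shift [0.011 0.046 0.006] turn [ 0.004  0.016 -0.002]
-20 -10 [402.8 216.7] new 137 old 130
-20 -6 [405.9 216.3] new 127 old 132
-20 -2 [409.  215.9] new 112 old 112
-20 2 [412.  215.6] new 80 old 113
-20 6 [415.1 215.3] new 83 old 112
-20 10 [418.  214.9] new 107 old 112
-20 14 [421.  214.6] new 114 old 112
-20 18 [423.9 214.2] new 102 old 115
-20 22 [426.8 213.9] new 112 old 110
-20 26 [429.6 213.6] new 116 old 113
-20 30 [432.5 213.3] new 115 old 112
-20 34 [435.2 213. ] new 99 old 100
-20 38 [438.  212.6] new 95 old 93
0 -10 [403.7 198.1] new 140 old 125
0 -6 [406.9 197.8] new 132 old 148
0 -2 [410.  197.6] new 112 old 112
0 2 [413.1 197.3] new 80 old 110
0 6 [416.2 197. ] new 84 old 111
0 10 [419.2 196.8] new 109 old 114
0 14 [422.1 196.5] new 117 old 111
0 18 [425.1 196.3] new 80 old 110
0 22 [428.  196.1] new 17 old 112
0 26 [430.9 195.8] new 4 old 110
0 30 [433.7 195.6] new 9 old 111
0 34 [436.5 195.4] new 61 old 102
0 38 [439.3 195.1] new 89 old 91
20 -10 [404.6 179.1] new 138 old 123
20 -6 [407.8 178.9] new 151 old 158
20 -2 [410.9 178.8] new 106 old 110
20 2 [414.  178.6] new 81 old 107
20 6 [417.1 178.4] new 76 old 104
20 10 [420.2 178.3] new 105 old 109
20 14 [423.2 178.1] new 114 old 107
20 18 [426.1 178. ] new 82 old 107
20 22 [429.1 177.8] new 104 old 104
20 26 [432.  177.7] new 113 old 107
20 30 [434.8 177.5] new 111 old 107
20 34 [437.7 177.4] new 75 old 101
20 38 [440.4 177.3] new 87 old 94
cassette 0.84 [410.6, 167.7, 440.3, 220.3]
cassette_fin 0.66 [311.1, 143.8, 523.4, 258.3]
cassette_fin 0.62 [411.6, 168.9, 437.4, 220.5]
0.95 [442.6, 196.4] [630.4 114.9  82. ]
predicted fin top rear/front [436.2 200.8] [464.3 198.2]
bar [321.2, 202.5] [509.7 106.1  46. ]
```

The rear edge of the cassette shows about 8.5 mm behind the mouth at all three offsets. That is where it should be when home, and it is square. Now the bar.

Emit:
apply_moves --targets '[[-0.42, [0.01, 0.05, 0.01], [0.004, 0.016, -0.002]], [-0.42, [0, 0, 0.8], [0, 0, 0]], [-0.42, [0, 0, 0.8], [0, 0, 0]], [-0.42, [0, 0, 0.6], [0, 0, 0]], [-0.42, [0, 0, 0], [0, 0, 0]]]'

```text
t: 38.65
ee_pos: [475.4, 105.6, 120.8]
orientation: [2.005, 2.064, 0.355]
ft_force: [-0.4, -0.1, -0.1]
width: 25.6
grasp_force: 0.0
```

```bash
python3 bar.py 513.5 106.9 32
```

```text
[475.398 105.567 120.804] 38.65 shift [0.013 0.118 1.929] turn [-0.004 -0.     0.001]
```

Emit:
apply_moves --targets '[[-0.42, [0.01, 0.118, 0.2], [0, 0, 0]], [-0.42, [0, 0, 0.5], [0, 0, 0]], [-0.42, [0, 0, 0.5], [0, 0, 0]], [-0.42, [0, 0, 0], [0, 0, 0]]]'

```text
t: 39.15
ee_pos: [503.0, 106.9, 68.3]
orientation: [2.003, 2.061, 0.36]
ft_force: [-0.5, -0.6, -0.3]
width: 25.0
grasp_force: 0.0
```

```bash
python3 bar.py 513.5 106.9 32
```

```text
[502.981 106.918  68.335] 39.15 shift [-0.004 -0.051  0.755] turn [-0.001 -0.001  0.001]
```

Emit:
apply_moves --targets '[[-0.42, [0, -0.05, 0.2], [0, 0, 0]], [-0.42, [0, 0, 0.25], [0, 0, 0]], [-0.42, [0, 0, 0.3], [0, 0, 0]], [-0.42, [0, 0, 0], [0, 0, 0]]]'

```text
t: 39.65
ee_pos: [513.5, 107.1, 33.2]
orientation: [2.002, 2.061, 0.361]
ft_force: [0.0, 0.8, 0.1]
width: 25.2
grasp_force: 0.0
```

Emit:
apply_moves --targets '[[-1, [0, 0, 0], [0, 0, 0]], [-1, [0, 0, 0], [0, 0, 0]], [-1, [0, 0, 0], [0, 0, 0]], [-1, [0, 0, 0], [0, 0, 0]], [-1, [0, 0, 0], [0, 0, 0]]]'

```text
t: 40.28
ee_pos: [513.3, 107.1, 33.2]
orientation: [2.003, 2.061, 0.362]
ft_force: [-2.3, 0.3, 8.1]
width: 9.1
grasp_force: 30.0
```

Run:
```python
import numpy as np
from arc import rows
for x in rows(np.linspace(1.52,0,17),-np.linspace(np.radians(20.5),0,17),14.): print(x[0][1:],x[1][0])
```

```text
[ 0.067 -0.173] 0.014
[ 0.079 -0.167] 0.014
[ 0.091 -0.161] 0.014
[ 0.103 -0.153] 0.014
[ 0.114 -0.145] 0.014
[ 0.124 -0.136] 0.014
[ 0.133 -0.126] 0.014
[ 0.142 -0.116] 0.014
[ 0.15  -0.105] 0.014
[ 0.157 -0.093] 0.014
[ 0.164 -0.081] 0.014
[ 0.169 -0.068] 0.014
[ 0.173 -0.055] 0.014
[ 0.177 -0.042] 0.014
[ 0.18  -0.029] 0.014
[ 0.181 -0.015] 0.014
```

Emit:
apply_moves --targets '[[-1, [0, 0.067, -0.173], [0.014, 0, 0]], [-1, [0, 0.08, -0.167], [0.014, 0, 0]], [-1, [0, 0.09, -0.16], [0.014, 0, 0]], [-1, [0, 0.103, -0.153], [0.014, 0, 0]]]'

```text
t: 40.78
ee_pos: [517.8, 107.3, 68.5]
orientation: [2.055, 2.114, 0.271]
ft_force: [1.3, -2.3, -5.4]
width: 9.0
grasp_force: 30.0
```

Emit:
apply_moves --targets '[[-1, [0, 0.114, -0.145], [0.014, 0, 0]], [-1, [0, 0.124, -0.136], [0.014, 0, 0]], [-1, [0, 0.133, -0.126], [0.014, 0, 0]], [-1, [0, 0.142, -0.116], [0.014, 0, 0]]]'

```text
t: 41.28
ee_pos: [533.3, 107.6, 98.6]
orientation: [2.106, 2.166, 0.173]
ft_force: [-10.3, 0.3, 2.4]
width: 9.5
grasp_force: 30.0
```

Emit:
apply_moves --targets '[[-1, [0, 0.15, -0.105], [0.014, 0, 0]], [-1, [0, 0.157, -0.093], [0.014, 0, 0]], [-1, [0, 0.164, -0.08], [0.014, 0, 0]], [-1, [0, 0.17, -0.068], [0.014, 0, 0]]]'

```text
t: 41.78
ee_pos: [562.6, 108.3, 122.0]
orientation: [2.15, 2.213, 0.079]
ft_force: [-13.0, -2.4, 18.8]
width: 8.9
grasp_force: 30.0
```

Emit:
apply_moves --targets '[[-1, [0, 0.173, -0.06], [0.014, 0, 0]], [-1, [0, 0.177, -0.045], [0.014, 0, 0]], [-1, [0, 0.18, -0.03], [0.014, 0, 0]], [-1, [0, 0.18, -0.015], [0.014, 0, 0]]]'

```text
t: 42.28
ee_pos: [601.5, 109.3, 131.8]
orientation: [-2.189, -2.252, 0.009]
ft_force: [-3.5, -3.2, 1.9]
width: 9.0
grasp_force: 30.0
```

Emit:
apply_moves --targets '[[-1, [0, 0.03, 0], [0, 0, 0]], [-1, [0, 0, 0], [0, 0, 0]]]'

```text
t: 42.52
ee_pos: [602.2, 109.3, 131.6]
orientation: [-2.189, -2.251, 0.011]
ft_force: [-6.2, -4.2, 12.5]
width: 9.1
grasp_force: 30.0
```

Emit:
apply_moves --targets '[[-1, [0, 0.04, 0], [0, 0, 0]], [-1, [0, 0, 0], [0, 0, 0]]]'

```text
t: 42.78
ee_pos: [602.3, 109.3, 131.6]
orientation: [-2.187, -2.25, 0.015]
ft_force: [-13.5, -3.8, 16.5]
width: 9.1
grasp_force: 30.0
```

Emit:
apply_moves --targets '[[-1, [0, 0.04, 0], [0, 0, 0]], [-1, [0, 0, 0], [0, 0, 0]]]'

```text
t: 43.02
ee_pos: [602.4, 109.3, 131.5]
orientation: [-2.185, -2.248, 0.02]
ft_force: [-19.9, -3.4, 22.8]
width: 9.2
grasp_force: 30.0
```

Emit:
apply_moves --targets '[[-1, [0, 0.04, 0], [0, 0, 0]], [-1, [0, 0, 0], [0, 0, 0]], [0, [0, 0, 0], [0, 0, 0]], [0, [0, 0, 0], [0, 0, 0]], [0, [0, 0, 0], [0, 0, 0]], [0, [0, 0, -0.5], [0, 0, 0]], [0, [0, 0, -0.9], [0, 0, 0]], [0, [0, 0, -0.9], [0, 0, 0]]]'

```text
t: 44.02
ee_pos: [610.1, 110.5, 246.6]
orientation: [-2.19, -2.252, 0.007]
ft_force: [0.0, -0.6, 0.2]
width: 43.7
grasp_force: 0.0
```

Emit:
apply_moves --targets '[[0, [0, -0.8, -0.5], [0, 0, 0]], [0, [0, -0.8, 0], [0, 0, 0]], [0, [0, -0.8, 0], [0, 0, 0]], [0, [0, -0.8, 0], [0, 0, 0]], [0, [0, 0, 0], [0, 0, 0]]]'

```text
t: 44.65
ee_pos: [448.2, 106.0, 271.2]
orientation: [-2.189, -2.253, 0.007]
ft_force: [0.9, -0.4, -0.2]
width: 43.7
grasp_force: 0.0
```

Run:
```python
from h import *
np.set_printoptions(precision=1,suppress=True)
o=ctrl.get_obs();print(o["ee_pos"],o["t"])
for c in ("top","scene","wrist"):
  d=img(c); cv2.imwrite(f"pics/{c}F.png",d["pixels"])
  for l,z in (("door_bar",145),("alcohol_bottle",0),("tape_roll",0),("gauze_pack",0),("thermometer",0),("pen",0)):
    for r in ctrl.pinpoint(l,c)[:3]:
      if r["score"]>.4: print(c,l,round(r["score"],2),np.array(r["xy"]),onz(d,r["xy"],z))
  if c!="wrist":
    old=cv2.imread(f"pics/{c}0.png"); df=cv2.absdiff(cv2.GaussianBlur(old,(5,5),0),cv2.GaussianBlur(d["pixels"],(5,5),0)).max(2)
    n,_,st,ce=cv2.connectedComponentsWithStats((df>25).astype(np.uint8))
    for i in range(1,n):
      if st[i,4]>25: print("  diff",st[i])
```

```text
[448.2 106.  271.2] 44.65
top door_bar 0.69 [328.8 188.4] [602.5 109.6 145. ]
top alcohol_bottle 0.43 [426.4 213.7] [592.3 -63.1   0. ]
top tape_roll 0.69 [426.5 210.6] [597.8 -63.2   0. ]
  diff [330 186  29   2  31]
  diff [301 190  58   5 140]
  diff [  234   198   281   282 34988]
  diff [ 192  267   46   66 1291]
  diff [215 290  10   6  33]
  diff [276 290   7   8  36]
  diff [292 474  67   6 273]
scene door_bar 0.76 [347.1 217.4] [602.8 109.9 145. ]
scene alcohol_bottle 0.78 [255.4 294.5] [462.4 195.1   0. ]
scene tape_roll 0.79 [413.8 336.9] [599.7 -60.1   0. ]
scene gauze_pack 0.57 [353.7 367. ] [481.7 -47.7   0. ]
scene thermometer 0.89 [265.3 349.9] [398.9  66.9   0. ]
scene pen 0.71 [208.3 311.9] [373.9 205.8   0. ]
scene pen 0.62 [346.4 217.7] [769.1 299.9   0. ]
  diff [224   5  18   5  58]
  diff [223  11  67  20 987]
  diff [ 187   34  143  149 9982]
  diff [331 206  17  10  44]
  diff [329 209  14   8  27]
  diff [324 217   6  30  98]
  diff [340 218  22  28 140]
  diff [364 226   4  18  40]
  diff [240 248  13   7  72]
  diff [ 182  253   60   40 1319]
  diff [ 184  258  147   99 5547]
  diff [342 281  22  40 571]
  diff [314 297  15  12 128]
  diff [  0 307   7  63 307]
  diff [346 321  15  11 119]
  diff [182 337  55  35 382]
  diff [205 384  11  20  95]
  diff [  15  395   95   69 3637]
  diff [ 58 463  28  17 299]
wrist door_bar 0.63 [493.8 227.9] [604.5 108.3 145. ]
wrist alcohol_bottle 0.62 [383.9 273.2] [539.2   6.8   0. ]
wrist alcohol_bottle 0.6 [324.2 108.3] [456.7 205.9   0. ]
wrist tape_roll 0.59 [416.3 319.5] [591.3 -60.9   0. ]
wrist gauze_pack 0.74 [340.6 309.1] [486.7 -45.2   0. ]
wrist thermometer 0.6 [278.9 228.6] [406.6  61.6   0. ]
wrist pen 0.74 [249.9 109.7] [371.1 203.3   0. ]
```

```bash
python3 -c "
from workcell import ctrl
print(ctrl.close_job())"
```

```text
the job is handed in; nothing more can be done
None
```

I handed the job in at about 45 s: the bottle stands upright clear of the door, the cassette is home against the rear stop, the door is pushed shut against its stop, and no other objects were seen to move (the cartons and pump bottle were not re-checked).

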